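Close four turned boxes with their own lids

ROBOT

A 6-joint arm with a two-finger parallel gripper is mounted at the origin on a cart in front of the work surface, level with it; the furniture and walls round the work are solid. World frame = base frame: x ahead of the robot, y to its left, z up, the work surface at z = 0. Lengths are in m, angles in degrees, forces in N, time in s.
With the tool pointing down it reaches from about 0.3 to 0.75 m from the base axis. Payload 8.5 kg.
Tool frame: the origin (TCP) lies midway between the tips of the shut fingers; the grasp point (between the pads) lies 19 mm behind it; z points along the fingers, y is the direction in which the jaws open and shut (so a half turn about z gives the same grasp; the last joint's range is limited). The gripper opens to 85 mm and grips with 20 to 120 N. Pads are 22 mm wide; open, the fingers measure 114 mm over their backs; the gripper's body (76 mm by 85 mm) begins 54 mm behind the grasp point. The pads swing forward as they close: fully open they stand 13 mm farther back than shut.
Start: joints at [59.57, 21.807, 74.336, -0, 83.858, -12.336], TCP at [0.171, 0.523, 0.231] pointing down, gripper open.
Joint ranges: [-178.18, 178.18], [-50.72, 133.34], [12.68, 142.11], [-81.47, 261.47], [9.98, 163.14], [-165.26, 165.26]. Speed limits (degrees/s): [136.94, 136.94, 180, 180, 180, 180].

INTERFACE

Orientations are given as a 3x3 rotation matrix whose columns are the frame's x, y, z axes.
In Python, from rig import env, eyes, close_job gives the robot as it stands.
- The arm moves only by the tool jog_arm, never from a script. Its argument "deltas" is one flat list of numbers, 7 for each row, row after row: the shift along the tool's x, y, z in units of 0.75 m (1.0 is 0.75 m), then the turn, a rotation vector about the tool's x, y, z in units of 180 degrees (1.0 is 180 degrees), then the gripper command: -1 is fully open, 1 is shut, values between are in proportion. In form: [dx, dy, dz, ax, ay, az, fingers, dx, dy, dz, ax, ay, az, fingers, ...]. A call has 1 to 12 rows; each row is the pose to reach, as a shift and turn from the pose commanded when the call began, along the tool's axes at that moment, turning the shorter way round; what a row does not reach only later rows make up. A row lasts 1/12 s, in which the tool goes at most 41.7 mm and 7.16 degrees, less where a joint would pass 70% of its speed; a pose out of reach is approached as far as the arm can. A call with a number of a shift or a turn outside -1 to 1 is refused whole. A call with a gripper value outside its range is refused whole. The fingers move at their own pace and stop on an object; "grip_force" is the grip in N (left out, the last holds). Time passes only in rows, so rows that repeat a pose let the fingers close. It gives the time, the measured TCP pose, the force and the opening at its end, in the units of the state.
- env.observe(): the state, without advancing time (a new reading comes with each control period).
- eyes.get_image(name): name is "side" or "top" or "wrist"; returns the picture (384x512x3 uint8, red, green, blue); there is no depth.
- eyes.camera_params(name): a dict with "intrinsics" (3x3 intrinsics, pixels), "k1" (the pictures are not rectified: a ray, as slopes to the right and down, at radius r is drawn at 1 + k1 r^2 times it, then the intrinsics apply), "R" (3x3) and "t" (3): a world point X has camera coordinates R X + t; the wrist camera has in their place "mount" (4x4, takes a point from camera to tool coordinates, whose origin is the TCP and whose axes are the flange's). Camera axes: x right, y down, z forward; pixel columns grow to the right and rows downward; lengths in m; the calibration is good to about 2 mm. A picture is of the moment at which its call begins: read the wrist's pose just before it. camera_params takes no time and is no camera call.
- close_job(): hands the job in, once; it reports no verdict.
The state is a dict: "time_s": time; "q": joint angles; "qvel": joint speeds; "joint_efforts": joint torques, N m; "position": TCP position; "tool_rot": TCP orientation; "ft_force": force on the tool from outside, world axes, zero at the start; "wrist_torque": the same for the moment, N m; "grip_width": finger opening in m.
Only numpy, scipy, OpenCV 4.12 (cv2) and the standard library are available. Lean on these libraries where they do the work, as an engineer would, in place of code of your own. Each camera call takes 0.05 s, during which the arm holds its last target.

TASK

The four turned wooden boxes and their lids got mixed up on the bench: put each lid on the box it was turned for, the one whose rim is as wide as the lid, so that it sits fully down and level in the mouth. Leave the boxes standing where they are and do not knock or push the goblet.

Things in the scene. Friction and masses are not known exactly. Their poses are not given: they have to be found in the camera images.
- tall_box: pale turned wooden box without its lid, standing loose on the table: tall slim canister, 49 mm across the rim (55 at the foot), 96 mm tall, its mouth a 34 mm bore. Origin: centre of the underside, z up along its axis. The mouth has a 3 mm bevel, then a straight bore at least 17 mm deep.
- lid_49: pale wooden lid (the smallest), 49 mm across the flange, with a slender pointed knob 19 mm thick; it lies knob up. Origin: centre of its plug's underside, z up. Tapered plug 12 mm deep, then flange and dome (z 12 to 20 mm), then the knob (to z 55 mm): grip it 42 mm above the origin, fingertips clear of the dome. Seated on a rim of its own width its origin is 84 mm above the box's.
- belly_box: pale turned wooden box without its lid, standing loose on the table: round-bellied jar, 84 mm across the belly, narrowing to a neck with a rim 63 mm across, 72 mm tall, its mouth a 48 mm bore. Origin: centre of the underside, z up along its axis. The mouth has a 3 mm bevel, then a straight bore at least 17 mm deep.
- lid_63: pale wooden lid 63 mm across the flange, with a round knob 24 mm thick; it lies knob up. Origin: centre of its plug's underside, z up. Tapered plug 12 mm deep, then flange and dome (z 12 to 20 mm), then the knob (to z 51 mm): grip it 42 mm above the origin, fingertips clear of the dome. Seated on a rim of its own width its origin is 60 mm above the box's.
- straight_box: pale turned wooden box without its lid, standing loose on the table: low straight-sided box with two fine grooves, 77 mm across, 50 mm tall, its mouth a 62 mm bore. Origin: centre of the underside, z up along its axis. The mouth has a 3 mm bevel, then a straight bore at least 17 mm deep.
- lid_77: pale wooden lid 77 mm across the flange, with a flat-topped knob 25 mm thick near its top; it lies knob up. Origin: centre of its plug's underside, z up. Tapered plug 12 mm deep, then flange and dome (z 12 to 20 mm), then the knob (to z 50 mm): grip it 42 mm above the origin, fingertips clear of the dome. Seated on a rim of its own width its origin is 38 mm above the box's.
- bowl_box: pale turned wooden box without its lid, standing loose on the table: footed bowl, 60 mm across the foot and flaring to a rim 91 mm across, 60 mm tall, its mouth a 76 mm bore. Origin: centre of the underside, z up along its axis. The mouth has a 3 mm bevel, then a straight bore at least 17 mm deep.
- lid_91: pale wooden lid (the largest), 91 mm across the flange, with a stout round knob 29 mm thick; it lies knob up. Origin: centre of its plug's underside, z up. Tapered plug 12 mm deep, then flange and dome (z 12 to 20 mm), then the knob (to z 52 mm): grip it 42 mm above the origin, fingertips clear of the dome. Seated on a rim of its own width its origin is 48 mm above the box's.
- goblet: finished wooden goblet, a bystander, standing loose: 63 mm across, 110 mm tall. Origin: centre of its foot, z up.
Things that resemble listed ones, but are neither listed nor needed, are in the scene too. Leave any green look-alike of the lid_49 alone.

How it is judged (in metres and radians):
At the end, for the whole second after the job is handed in: Every lid sits in its own box: axes within 5 mm, flange on the rim (height within 3 mm), level within 0.08 rad, released and at rest; every box stands upright on the table within 40 mm of where it was; the goblet stands within 30 mm of where it was (horizontal distance between lid_49 and tall_box below 0.005 m and z of lid_49 in the frame of tall_box between 0.081 and 0.087 m and angle between each of lid_49, lid_63, lid_77, lid_91's own z axis and vertical below 0.08 rad and angle between each of tall_box, belly_box, straight_box, bowl_box's own z axis and vertical below 0.05 rad and height (world z) of each of tall_box, belly_box, straight_box, bowl_box below 0.005 m and distance of each of tall_box, belly_box, straight_box, bowl_box from where it was at the start of the episode below 0.04 m and linear speed of each of lid_49, tall_box, lid_63, belly_box, lid_77, straight_box, lid_91, bowl_box below 0.02 m/s and horizontal distance between lid_63 and belly_box below 0.005 m and z of lid_63 in the frame of belly_box between 0.057 and 0.063 m and horizontal distance between lid_77 and straight_box below 0.005 m and z of lid_77 in the frame of straight_box between 0.035 and 0.041 m and horizontal distance between lid_91 and bowl_box below 0.005 m and z of lid_91 in the frame of bowl_box between 0.045 and 0.051 m and angle between goblet's own z axis and vertical below 0.1 rad and distance of goblet from where it was at the start of the episode below 0.03 m); the robot touches nothing.
It fails at once if a box is knocked over (angle between any of tall_box, belly_box, straight_box, bowl_box's own z axis and vertical above 0.5 rad).
It fails at once if the goblet is knocked over or pushed away (angle between goblet's own z axis and vertical above 0.4 rad or distance of goblet from where it was at the start of the episode above 0.03 m).
It also fails if it takes over 128 s, if anything falls off the work surface, if the arm or the gripper's body presses on something with over 40 N, if the wrist force passes 120 N, or if a joint passes its speed limit or range.

## Working session

There is one attempt and no reset: what is moved stays moved. The work goes in short steps, Python scripts to look and compute and a tool call to move; the robot and the scene stay as the last step left them, time stands still between calls to the robot, and variables do not carry over. Pictures are saved under pics/ and viewed, and the job is handed in when it is done.

Besides the shell and the picture viewer there is one more tool, called as name(argument=value, ...) on one line, values as JSON. jog_arm: Moves the arm, as the interface text tells. Its arguments: {"type":"object","properties":{"deltas":{"type":"array"},"grip_force":{"type":"number"}},"required":["deltas"]}

```bash
ls; mkdir -p pics
python3 - <<'E'
from rig import env, eyes
import cv2, numpy as np
s=env.observe()
for k,v in s.items(): print(k,np.round(v,4).tolist())
for n in ["side","top","wrist"]:
    im=eyes.get_image(n); cv2.imwrite(f"pics/{n}0.png",im[:,:,::-1])
    print(n,{k:np.round(v,4).tolist() for k,v in eyes.camera_params(n).items()})
E
```

```text
pics
time_s 0.0
q [59.5686, 21.8398, 74.3848, -0.0007, 83.8572, -12.3362]
qvel [0.0055, 0.0211, -0.016, 0.0074, -0.0499, 0.039]
joint_efforts [0.0004, -44.8454, -23.1285, -0.0001, 0.0046, 0.0]
position [0.1707, 0.5225, 0.2307]
tool_rot [[-0.9505, 0.3106, -0.0007], [0.3106, 0.9505, -0.0012], [0.0003, -0.0014, -1.0]]
ft_force [0.7994, 0.3689, -0.4081]
wrist_torque [0.0741, 0.0026, -0.0459]
grip_width 0.0853
side {'intrinsics': [[459.0166, 0.0, 244.302], [0.0, 459.0166, 186.7435], [0.0, 0.0, 1.0]], 'k1': -0.0357, 'R': [[0.9989, -0.0445, 0.0122], [-0.0152, -0.5653, -0.8248], [0.0436, 0.8237, -0.5653]], 't': [-0.5579, 0.0865, 1.4215]}
top {'intrinsics': [[447.9401, 0.0, 259.4831], [0.0, 447.9401, 192.377], [0.0, 0.0, 1.0]], 'k1': -0.0145, 'R': [[-0.0027, -0.9996, -0.0286], [-0.9984, 0.0043, -0.056], [0.0561, 0.0284, -0.998]], 't': [0.0612, 0.5584, 1.1854]}
wrist {'intrinsics': [[333.2267, 0.0, 255.1853], [0.0, 333.2267, 187.3289], [0.0, 0.0, 1.0]], 'k1': -0.0185, 'mount': [[-0.0015, -0.9446, -0.3281, 0.0859], [1.0, -0.0014, -0.0005, -0.0001], [0.0, -0.3281, 0.9446, -0.1427], [0.0, 0.0, 0.0, 1.0]]}
```

View pics/top0.png

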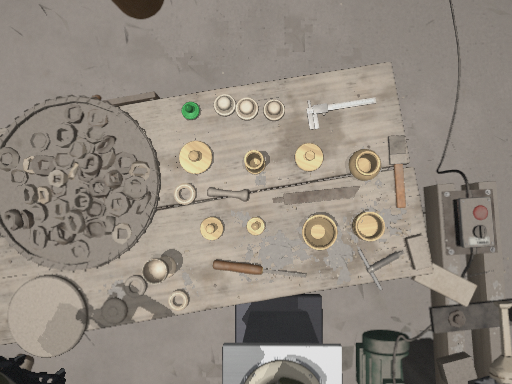

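View pics/side0.png

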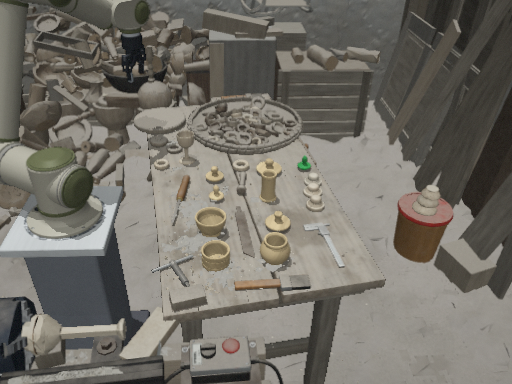

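View pics/wrist0.png

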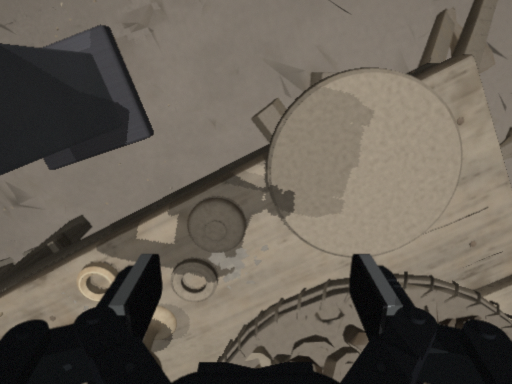

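```bash
cat > h.py <<'E'
from rig import env, eyes
import cv2, numpy as np
P={n:eyes.camera_params(n) for n in ["side","top","wrist"]}
def und(n,uv):
    c=P[n]; K=np.array(c["intrinsics"]); k=c["k1"]
    d=np.array([(uv[0]-K[0,2])/K[0,0],(uv[1]-K[1,2])/K[1,1]]); x=d.copy()
    for _ in range(20): x=d/(1+k*(x@x))
    return np.array([x[0],x[1],1.])
def ray(n,uv,st=None):
    v=und(n,uv); c=P[n]
    if n=="wrist":
        M=np.array(c["mount"]); R=np.array(st["tool_rot"]); p=np.array(st["position"])
        return p+R@M[:3,3], R@(M[:3,:3]@v)
    R=np.array(c["R"]); t=np.array(c["t"]); return -R.T@t, R.T@v
def onz(n,uv,z,st=None):
    o,d=ray(n,uv,st); return o+d*(z-o[2])/d[2]
def proj(n,X,st=None):
    c=P[n]; X=np.array(X,float)
    if n=="wrist":
        M=np.array(c["mount"]); R=np.array(st["tool_rot"]); p=np.array(st["position"])
        v=M[:3,:3].T@(R.T@(X-p)-M[:3,3])
    else: v=np.array(c["R"])@X+np.array(c["t"])
    x=v[:2]/v[2]; x=x*(1+c["k1"]*(x@x)); K=np.array(c["intrinsics"])
    return np.array([K[0,0]*x[0]+K[0,2],K[1,1]*x[1]+K[1,2]])
def crop(im,u0,u1,v0,v1,s,name):
    c=cv2.resize(im[v0:v1,u0:u1],None,fx=s,fy=s,interpolation=cv2.INTER_CUBIC)
    cv2.imwrite(f"pics/{name}.png",c[:,:,::-1])
E
python3 - <<'E'
from h import *
im=cv2.imread("pics/top0.png")[:,:,::-1]
crop(im,140,400,85,285,3,"top0c")
im=cv2.imread("pics/side0.png")[:,:,::-1]
crop(im,140,360,120,300,3.3,"side0c")
E
```

```text
(no output)
```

View pics/top0c.png

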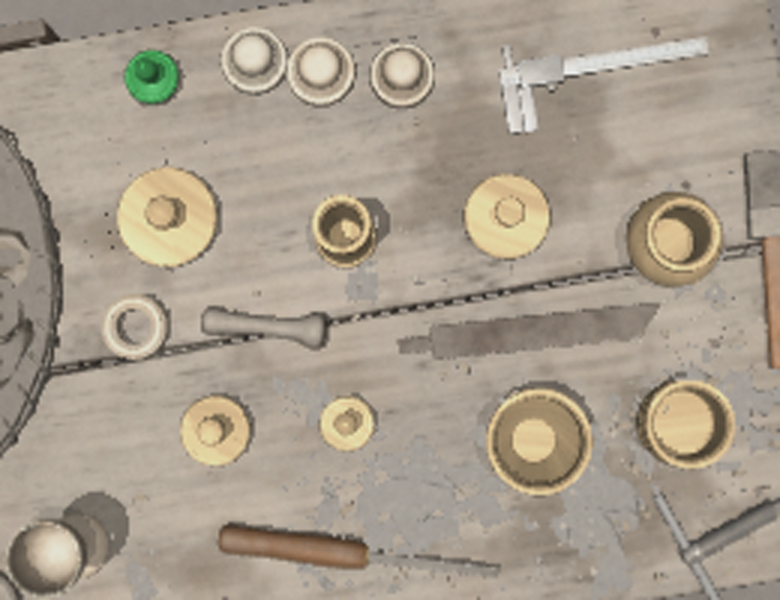

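View pics/side0c.png

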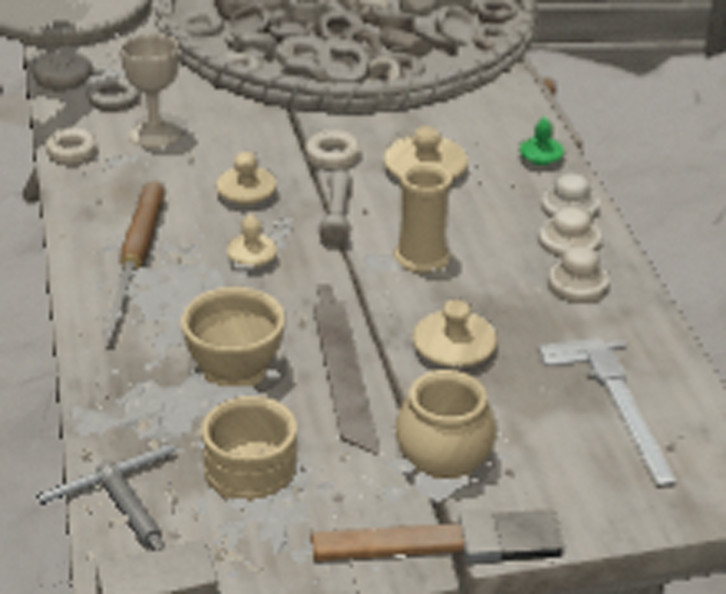

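The candidate lids in the top view are the four yellow knobbed discs, at (195,157), (309,157), (212,228) and (256,226). The three white knobs at (224,104), (247,107) and (274,109) and the green one at (190,110) are look-alikes and I'll leave them alone. The box mouths are tall (255,160), belly (366,165), bowl (320,231) and straight (369,226). The goblet is at (157,270). Next I'll measure sizes.

Run:
```python
from h import *
im=cv2.imread("pics/top0.png")
hsv=cv2.cvtColor(im,cv2.COLOR_BGR2HSV)
m=((hsv[...,0]>12)&(hsv[...,0]<30)&(hsv[...,1]>75)&(hsv[...,2]>60)).astype(np.uint8)*255
cs,_=cv2.findContours(m,cv2.RETR_EXTERNAL,cv2.CHAIN_APPROX_NONE)
for c in cs:
    if cv2.contourArea(c)<100: continue
    (u,v),(a,b),ang=cv2.fitEllipse(c)
    if not(140<u<400 and 90<v<260): continue
    zs=0.015
    p=onz("top",(u,v),zs); 
    # diameter in m
    q=onz("top",(u+ (a+b)/4,v),zs)
    print(np.round([u,v,a,b],1),"z.015:",np.round(p[:2],4),"diam",round(2*np.linalg.norm(q-p),4), hsv[int(v),int(u)])
cv2.imwrite("pics/mask0.png",cv2.resize(m[85:285,140:400],None,fx=3,fy=3))
```

```text
[212.  226.9  19.2  21.6] z.015: [0.4664 0.1869] diam 0.055 [ 19  85 198]
[319.2 232.   33.3  33.8] z.015: [ 0.4522 -0.0997] diam 0.089 [ 19  84 219]
[368.4 225.8  27.9  31.5] z.015: [ 0.4685 -0.2302] diam 0.0786 [ 20  82 220]
[399.3 187.    8.8  51.9] z.015: [ 0.5714 -0.3141] diam 0.0805 [ 13  88 174]
[254.5 162.1  18.9  22.6] z.015: [0.6405 0.0725] diam 0.056 [ 18  82 153]
[364.2 164.2  30.   30.2] z.015: [ 0.633  -0.2218] diam 0.0803 [ 19  86 220]
[309.9 151.3  16.2  22.3] z.015: [ 0.669 -0.077] diam 0.0517 [ 19  83 217]
[198.8 152.3  20.1  30. ] z.015: [0.6681 0.2235] diam 0.0682 [ 18  84 112]
```

View pics/mask0.png

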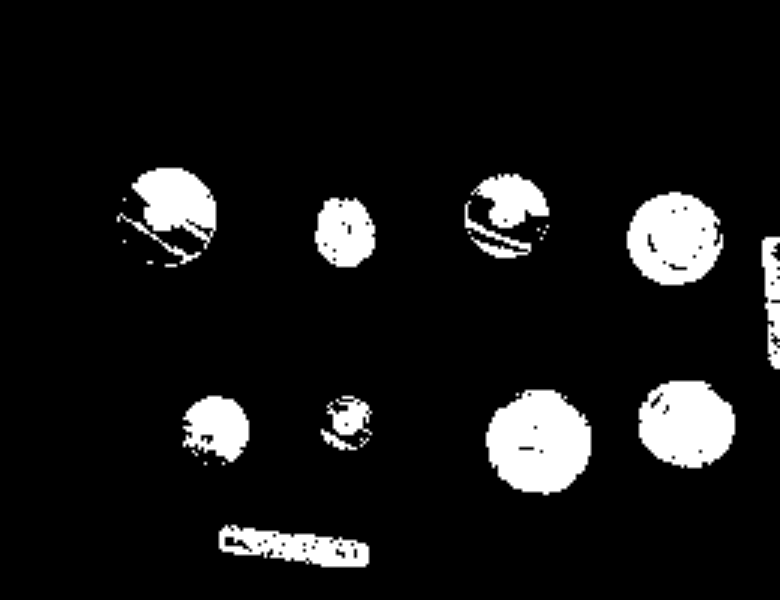

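Run:
```python
from h import *
im=cv2.imread("pics/top0.png")
hsv=cv2.cvtColor(im,cv2.COLOR_BGR2HSV)
m=((hsv[...,0]>12)&(hsv[...,0]<32)&(hsv[...,1]>55)&(hsv[...,2]>50)).astype(np.uint8)*255
m=cv2.morphologyEx(m,cv2.MORPH_CLOSE,np.ones((3,3)))
cs,_=cv2.findContours(m,cv2.RETR_EXTERNAL,cv2.CHAIN_APPROX_NONE)
for c in cs:
    if cv2.contourArea(c)<100: continue
    (u,v),(a,b),ang=cv2.fitEllipse(cv2.convexHull(c))
    if not(140<u<400 and 90<v<260): continue
    zs=0.015
    p=onz("top",(u,v),zs); 
    q=onz("top",(u+ (a+b)/4,v),zs)
    print(np.round([u,v,a,b],1),"z.015:",np.round(p[:2],4),"diam",round(2*np.linalg.norm(q-p),4))
# boxes: hand-picked rim centre pixels from the crop
for n,(cu,cv_),z in [("tall",(341,225),.096),("belly",(683,233),.072),("bowl",(540,440),.06),("straight",(688,423),.05),("goblet",(46,558),.11)]:
    u,v=140+(cu+.5)/3-.5,85+(cv_+.5)/3-.5
    print(n,np.round(onz("top",(u,v),z),4))
```

```text
[255.2 225.7  18.2  18.3] z.015: [0.4695 0.0711] diam 0.0489
[211.3 228.2  23.5  23.5] z.015: [0.4629 0.1889] diam 0.0632
[319.3 231.7  35.4  36.2] z.015: [ 0.4531 -0.1   ] diam 0.0949
[368.4 225.8  30.3  33. ] z.015: [ 0.4684 -0.2302] diam 0.0837
[399.2 183.6  11.4  59.7] z.015: [ 0.5805 -0.314 ] diam 0.0942
[254.3 161.6  21.2  24.6] z.015: [0.642  0.0731] diam 0.0618
[364.4 164.3  31.5  31.9] z.015: [ 0.6328 -0.2224] diam 0.0844
[308.6 156.6  28.5  28.9] z.015: [ 0.6545 -0.0733] diam 0.077
[195.2 156.9  33.1  33.8] z.015: [0.6558 0.2334] diam 0.091
tall [0.6367 0.0722 0.096 ]
belly [ 0.6311 -0.2181  0.072 ]
bowl [ 0.4554 -0.0962  0.06  ]
straight [ 0.4694 -0.2244  0.05  ]
goblet [0.3608 0.3152 0.11  ]
```

Measured flange diameters are 48.9, 63.2, 77.0 and 91.0 mm, so the lids are identified:

| Lid | Top-view pixel |
|---|---|
| lid_49 | (255,226) |
| lid_63 | (211,228) |
| lid_77 | (309,157) |
| lid_91 | (195,157) |

The enlarged crop confirms this. Next I'll move to wrist-camera views over the scene.

```bash
cat > go.py <<'E'
# usage: python3 go.py x y z [yawdeg]  -> delta to reach TCP pose (yaw 0: tool x=-X, y=+Y, z=-Z)
import sys, numpy as np
from rig import env
from scipy.spatial.transform import Rotation as Rn
a=[float(v) for v in sys.argv[1:]]
s=env.observe(); R0=np.array(s["tool_rot"]); p=np.array(s["position"])
yaw=a[3] if len(a)>3 else 0
Rt=Rn.from_euler("z",yaw,degrees=True).as_matrix()@np.array([[-1,0,0],[0,1,0],[0,0,-1.]])
d=R0.T@(np.array(a[:3])-p)
r=Rn.from_matrix(R0.T@Rt).as_rotvec(degrees=True)
print("t",round(s["time_s"],2),"pos",np.round(p,4),"delta",np.round(d/.75,4),np.round(r/180,4),"dist mm",round(1000*np.linalg.norm(d)),"ang",np.round(np.linalg.norm(r),1),"grip",s["grip_width"])
E
python3 go.py .54 .1 .25
```

```text
t 0.15 pos [0.1707 0.5226 0.2309] delta [-0.643  -0.3827 -0.0253] [-3.000e-04 -1.000e-04 -1.005e-01] dist mm 562 ang 18.1 grip 0.08524724392732633
```

jog_arm(deltas=[-0.643, -0.3827, -0.0253, 0, 0, -0.1005, -1, -0.643, -0.3827, -0.0253, 0, 0, -0.1005, -1, -0.643, -0.3827, -0.0253, 0, 0, -0.1005, -1, -0.643, -0.3827, -0.0253, 0, 0, -0.1005, -1, -0.643, -0.3827, -0.0253, 0, 0, -0.1005, -1, -0.643, -0.3827, -0.0253, 0, 0, -0.1005, -1, -0.643, -0.3827, -0.0253, 0, 0, -0.1005, -1, -0.643, -0.3827, -0.0253, 0, 0, -0.1005, -1, -0.643, -0.3827, -0.0253, 0, 0, -0.1005, -1, -0.643, -0.3827, -0.0253, 0, 0, -0.1005, -1, -0.643, -0.3827, -0.0253, 0, 0, -0.1005, -1, -0.643, -0.3827, -0.0253, 0, 0, -0.1005, -1])

```text
time_s: 1.15
position: [0.4953, 0.1506, 0.248]
tool_rot: [[-1.0, 0.0, -0.0], [0.0, 1.0, 0.0], [0.0, 0.0, -1.0]]
ft_force: [0.3, 2.0, 1.1]
grip_width: 0.0853
```

```bash
python3 go.py .54 .1 .25
```

```text
t 1.15 pos [0.4953 0.1506 0.248 ] delta [-0.0596 -0.0674 -0.0028] [ 0.     -0.0001 -0.0001] dist mm 68 ang 0.0 grip 0.08531360019948597
```

jog_arm(deltas=[-0.05, -0.055, 0, 0, 0, 0, -1, -0.05, -0.055, 0, 0, 0, 0, -1, -0.05, -0.055, 0, 0, 0, 0, -1, -0.05, -0.055, 0, 0, 0, 0, -1])

```text
time_s: 1.48
position: [0.5317, 0.1112, 0.2475]
tool_rot: [[-1.0, 0.001, -0.001], [0.001, 1.0, 0.0], [0.001, 0.0, -1.0]]
ft_force: [-0.1, 0.5, -0.1]
grip_width: 0.085
```

Run:
```python
from h import *
import pickle
s=env.observe(); im=eyes.get_image("wrist"); pickle.dump((s,im),open("wA.pkl","wb"))
cv2.imwrite("pics/wA.png",im[:,:,::-1]); print(s["time_s"],s["position"],s["qvel"])
```

```text
1.4833 [0.53166479 0.11118168 0.24745208] [ 2.19766725 -1.38052175  0.96181138  0.12979996  0.0701533   0.15413938]
```

View pics/wA.png

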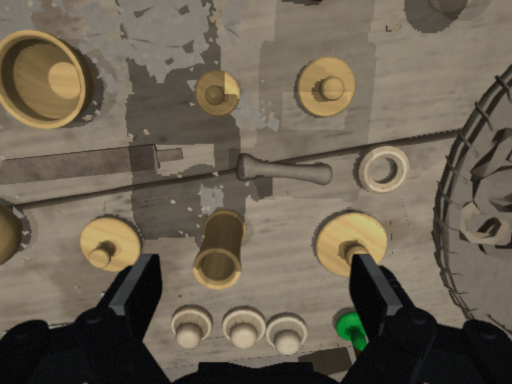

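Wrist view: lid_49 is at about (218,92), lid_63 (326,86), lid_77 (111,243), lid_91 (351,244) and the tall box rim (217,268). The bowl is partly cut off at (43,80). Fitting outlines now.

```bash
cat > meas.py <<'E'
from h import *
def mask(im):
    hsv=cv2.cvtColor(np.ascontiguousarray(im[:,:,::-1]),cv2.COLOR_BGR2HSV)
    m=((hsv[...,0]>12)&(hsv[...,0]<32)&(hsv[...,1]>60)&(hsv[...,2]>45)).astype(np.uint8)*255
    return cv2.morphologyEx(m,cv2.MORPH_CLOSE,np.ones((5,5)))
def circ(P2):
    A=np.c_[2*P2,np.ones(len(P2))]; b=(P2**2).sum(1); x=np.linalg.lstsq(A,b,rcond=None)[0]
    return x[:2],np.sqrt(x[2]+x[:2]@x[:2])
def robust(P2,r,it=6):
    # circle of known-ish radius: trimmed least squares
    c,rr=circ(P2)
    for _ in range(it):
        e=abs(np.linalg.norm(P2-c,axis=1)-rr); k=e<=max(np.quantile(e,.75),0.0006); c,rr=circ(P2[k])
    return c,rr,k.mean()
E
python3 - <<'E'
from meas import *
import pickle
s,im=pickle.load(open("wA.pkl","rb"))
m=mask(im)
cs,_=cv2.findContours(m,cv2.RETR_EXTERNAL,cv2.CHAIN_APPROX_NONE)
for c in cs:
    if cv2.contourArea(c)<300: continue
    c=c[:,0,:].astype(float); uv=c.mean(0)
    for z in (.013,):
        P2=np.array([onz("wrist",p,z,s)[:2] for p in c]); ctr,r,k=robust(P2,0)
        print(np.round(uv),"z",z,"c",np.round(ctr,4),"diam",round(2*r,4))
cv2.imwrite("pics/mA.png",m)
E
```

```text
[309. 348.] z 0.013 c [0.8278 0.1889] diam 0.1
[257. 325.] z 0.013 c [0.7812 0.1164] diam 0.0873
[190. 325.] z 0.013 c [0.7759 0.0217] diam 0.0586
[482. 230.] z 0.013 c [0.6353 0.3999] diam 0.0568
[155. 262.] z 0.013 c [ 0.6882 -0.0539] diam 0.1674
[360. 239.] z 0.013 c [0.6519 0.2368] diam 0.0961
[438. 234.] z 0.013 c [0.6462 0.3089] diam 0.0913
[ 81. 162.] z 0.013 c [ 0.57   -0.0936] diam 0.1558
[226. 166.] z 0.013 c [0.7346 0.0564] diam 0.4901
[327.  84.] z 0.013 c [0.4614 0.1883] diam 0.0641
[449.   5.] z 0.013 c [0.3683 0.3088] diam 0.042
[44. 73.] z 0.013 c [ 0.4551 -0.1195] diam 0.1109
```

View pics/mA.png

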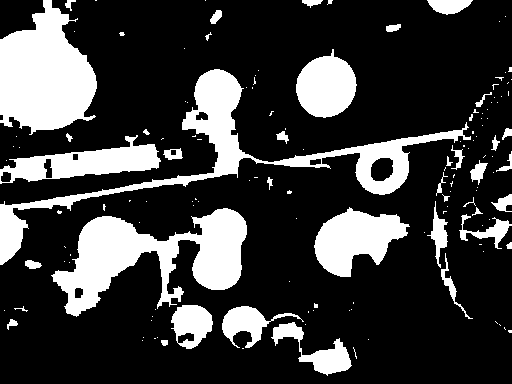

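Run:
```python
from meas import *
import pickle
s,im=pickle.load(open("wA.pkl","rb"))
hsv=cv2.cvtColor(np.ascontiguousarray(im[:,:,::-1]),cv2.COLOR_BGR2HSV)
for n,(u,v) in dict(l49=(205,85),l63=(310,95),l77=(125,235),l91=(330,235),tall=(240,225),tallrim=(197,270),inside=(215,250),table=(170,200),shadow=(250,90),tan=(280,120),table2=(300,230)).items(): print(n,hsv[v,u])
S=np.clip((hsv[...,1].astype(int))*2,0,255).astype(np.uint8)
cv2.imwrite("pics/satA.png",S)
```

```text
l49 [ 19 115 133]
l63 [ 19 117 176]
l77 [ 20 114 197]
l91 [ 19 116 198]
tall [ 20 116  64]
tallrim [ 19 118 171]
inside [ 18 114 110]
table [ 19  46 105]
shadow [ 19  40 134]
tan [ 19  50 112]
table2 [ 17  51 149]
```

View pics/satA.png

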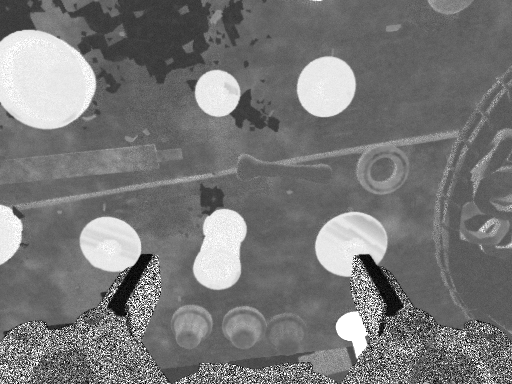

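```bash
sed -i 's/hsv\[...,1\]>60/hsv[...,1]>80/; s/np.ones((5,5))/np.ones((3,3))/' meas.py
cat >> meas.py <<'E'
def ransac(P2,R,tol=.0012,n=400):
    rng=np.random.default_rng(0); best=None
    for _ in range(n):
        i=rng.choice(len(P2),3,False)
        try: c,r=circ(P2[i])
        except Exception: continue
        if abs(r-R)>.004: continue
        k=abs(np.linalg.norm(P2-c,axis=1)-r)<tol
        if best is None or k.sum()>best.sum(): best=k
    if best is None: return None
    c,r=circ(P2[best]); return c,r,best.mean()
def analyze(s,im,cands,cam="wrist"):
    m=mask(im); cs,_=cv2.findContours(m,cv2.RETR_EXTERNAL,cv2.CHAIN_APPROX_NONE)
    for name,(xy,z,D) in cands.items():
        uv=proj(cam,[xy[0],xy[1],z],s)
        for c in cs:
            if len(c)<40 or cv2.pointPolygonTest(c,(float(uv[0]),float(uv[1])),False)<0: continue
            c2=c[:,0,:].astype(float); c2=c2[(c2[:,0]>2)&(c2[:,0]<509)&(c2[:,1]>2)&(c2[:,1]<381)]
            if len(c2)<30: continue
            P2=np.array([onz(cam,p,z,s)[:2] for p in c2]); r=ransac(P2,D/2)
            if r: print(f"{name:9s} px {uv.round()} c {np.round(r[0],4)} diam {2*r[1]*1000:.1f} inl {r[2]:.2f}")
C=dict(lid_49=((.4695,.071),.013,.049),lid_63=((.463,.189),.013,.063),lid_77=((.6545,-.073),.013,.077),lid_91=((.656,.233),.013,.091),
 tall=((.637,.072),.096,.049),belly=((.631,-.218),.072,.063),bowl=((.455,-.097),.060,.091),straight=((.469,-.2245),.05,.077))
E
python3 - <<'E'
from meas import *
import pickle
s,im=pickle.load(open("wA.pkl","rb"))
analyze(s,im,C)
print("top"); analyze(None,cv2.imread("pics/top0.png")[:,:,::-1],C,"top")
E
python3 go.py .54 -.13 .25
```

```text
lid_49    px [218.  95.] c [0.4676 0.0699] diam 48.5 inl 1.00
lid_63    px [326.  89.] c [0.4613 0.1885] diam 62.9 inl 1.00
lid_77    px [111. 245.] c [ 0.6538 -0.0747] diam 77.8 inl 0.93
lid_91    px [351. 246.] c [0.6547 0.2332] diam 91.4 inl 0.79
tall      px [217. 270.] c [0.6356 0.0716] diam 48.9 inl 0.45
bowl      px [37. 84.] c [ 0.4528 -0.0948] diam 90.8 inl 0.64
top
lid_49    px [255. 226.] c [0.4668 0.062 ] diam 41.6 inl 0.35
lid_63    px [211. 228.] c [0.4639 0.1889] diam 57.8 inl 0.55
lid_77    px [308. 157.] c [ 0.6553 -0.0731] diam 72.3 inl 0.35
lid_91    px [195. 157.] c [0.6568 0.2332] diam 85.7 inl 0.45
tall      px [253. 160.] c [0.6272 0.0689] diam 48.4 inl 0.56
belly     px [367. 162.] c [ 0.6234 -0.2102] diam 70.8 inl 0.33
bowl      px [320. 232.] c [ 0.4536 -0.0951] diam 83.6 inl 0.59
straight  px [369. 226.] c [ 0.4699 -0.2204] diam 70.6 inl 0.49
t 1.53 pos [0.5312 0.112  0.2477] delta [-0.0117 -0.3226 -0.0032] [ 0.0001 -0.0003  0.0001] dist mm 242 ang 0.1 grip 0.08504712341357544
```

jog_arm(deltas=[-0.012, -0.32, -0.003, 0, 0, 0, -1, -0.012, -0.32, -0.003, 0, 0, 0, -1, -0.012, -0.32, -0.003, 0, 0, 0, -1, -0.012, -0.32, -0.003, 0, 0, 0, -1, -0.012, -0.32, -0.003, 0, 0, 0, -1, -0.012, -0.32, -0.003, 0, 0, 0, -1, -0.012, -0.32, -0.003, 0, 0, 0, -1, -0.012, -0.32, -0.003, 0, 0, 0, -1, -0.012, -0.32, -0.003, 0, 0, 0, -1, -0.012, -0.32, -0.003, 0, 0, 0, -1])

```text
time_s: 2.37
position: [0.5408, -0.1267, 0.2505]
tool_rot: [[-1.0, -0.002, 0.0], [-0.002, 1.0, 0.0], [-0.0, 0.0, -1.0]]
ft_force: [0.1, 0.0, -0.4]
grip_width: 0.0853
```

Run:
```python
from meas import *
import pickle
s=env.observe(); im=eyes.get_image("wrist"); pickle.dump((s,im),open("wB.pkl","wb"))
cv2.imwrite("pics/wB.png",im[:,:,::-1]); print(s["time_s"],s["position"],s["qvel"])
analyze(s,im,C)
```

```text
2.3667 [ 0.54079976 -0.12669792  0.25051217] [-0.05751274  0.0527305  -0.24971677 -0.1627253  -0.13583014 -0.32737654]
lid_49    px [435.  87.] c [0.468  0.0708] diam 49.0 inl 0.92
lid_77    px [297. 237.] c [ 0.654  -0.0737] diam 77.6 inl 1.00
tall      px [448. 260.] c [0.5937 0.0246] diam 42.5 inl 0.38
belly     px [171. 243.] c [ 0.6085 -0.2075] diam 71.5 inl 0.41
bowl      px [286.  72.] c [ 0.453  -0.0962] diam 89.7 inl 1.00
straight  px [156.  87.] c [ 0.4675 -0.2266] diam 76.4 inl 0.71
```

View pics/wB.png

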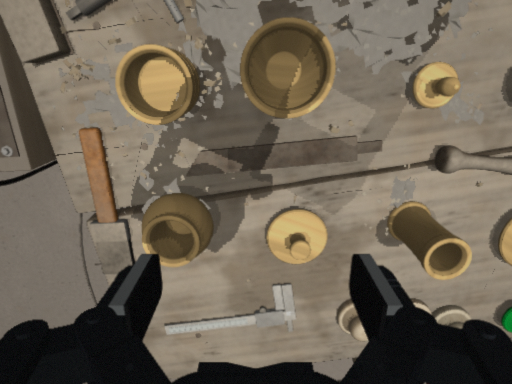

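Run:
```python
import pickle
from h import *
s,im=pickle.load(open("wB.pkl","rb"))
a=cv2.resize(im[185:275,130:225],None,fx=6,fy=6,interpolation=cv2.INTER_CUBIC)
cv2.imwrite("pics/bel.png",a[:,:,::-1])
```

```text
(no output)
```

View pics/bel.png

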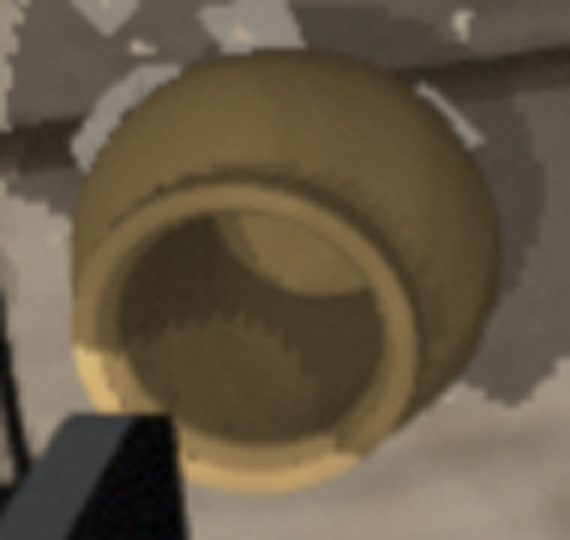

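```bash
python3 - <<'E'
import pickle
from meas import *
s,im=pickle.load(open("wB.pkl","rb"))
pts=[(75,330),(418,335),(235,185),(255,492),(385,245),(115,225),(360,455),(150,197),(330,205)]
P2=np.array([onz("wrist",(130+(a+.5)/6-.5,185+(b+.5)/6-.5),.072,s)[:2] for a,b in pts])
print(circ(P2), (np.linalg.norm(P2-circ(P2)[0],axis=1)*1000).round(1))
E
python3 go.py .468 .0704 .10
```

```text
(array([ 0.62833042, -0.21786192]), np.float64(0.031247004893358975)) [31.1 30.9 30.3 32.  32.1 31.2 30.5 31.7 31.4]
t 2.42 pos [ 0.5409 -0.1268  0.2505] delta [0.0966 0.2632 0.2007] [0.     0.0001 0.0008] dist mm 259 ang 0.1 grip 0.08544209188429416
```

jog_arm(deltas=[0.0966, 0.2632, 0.2007, 0, 0, 0, -1, 0.0966, 0.2632, 0.2007, 0, 0, 0, -1, 0.0966, 0.2632, 0.2007, 0, 0, 0, -1, 0.0966, 0.2632, 0.2007, 0, 0, 0, -1, 0.0966, 0.2632, 0.2007, 0, 0, 0, -1, 0.0966, 0.2632, 0.2007, 0, 0, 0, -1, 0.0966, 0.2632, 0.2007, 0, 0, 0, -1, 0.0966, 0.2632, 0.2007, 0, 0, 0, -1, 0.0966, 0.2632, 0.2007, 0, 0, 0, -1, 0.0966, 0.2632, 0.2007, 0, 0, 0, -1, 0.0966, 0.2632, 0.2007, 0, 0, 0, -1])

```text
time_s: 3.33
position: [0.4695, 0.0678, 0.1006]
tool_rot: [[-1.0, 0.001, 0.002], [0.001, 1.0, -0.0], [-0.002, -0.0, -1.0]]
ft_force: [0.1, -0.4, 0.1]
grip_width: 0.0855
```

```bash
cat > look.py <<'E'
import sys
from meas import *
import pickle
n=sys.argv[1]
s=env.observe(); im=eyes.get_image("wrist"); pickle.dump((s,im),open(n+".pkl","wb"))
cv2.imwrite(f"pics/{n}.png",im[:,:,::-1]); print(round(s["time_s"],2),np.round(s["position"],4),"F",np.round(s["ft_force"],1),"w",round(s["grip_width"],4))
analyze(s,im,{k:C[k] for k in sys.argv[2:]})
E
python3 look.py w1 lid_49; python3 go.py .468 .0704 .0215
```

```text
3.33 [0.4695 0.0678 0.1006] F [ 0.1 -0.4  0.1] w 0.0855
lid_49    px [259. 194.] c [0.4682 0.07  ] diam 49.2 inl 1.00
t 3.38 pos [0.4693 0.0678 0.1005] delta [0.002  0.0035 0.1053] [-0.0001  0.0006 -0.0004] dist mm 79 ang 0.1 grip 0.08529911585378608
```

View pics/w1.png

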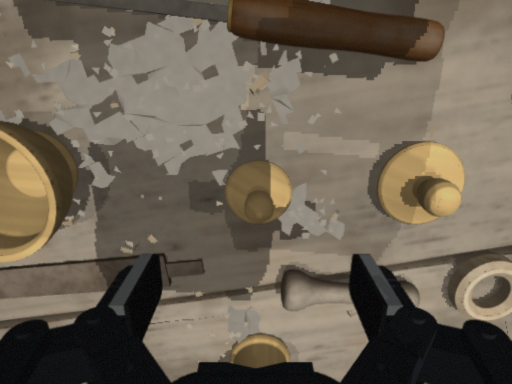

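lid_49 sits at (258,192), midway between the fingers, and its position is confirmed as (0.468, 0.070). I'll go down in two steps to learn the tracking error.

jog_arm(deltas=[0.0015, 0, 0.05, 0, 0, 0, -1, 0.0015, 0, 0.05, 0, 0, 0, -1, 0.0015, 0, 0.05, 0, 0, 0, -1, 0.0015, 0, 0.05, 0, 0, 0, -1, 0.0015, 0, 0.05, 0, 0, 0, -1])

```text
time_s: 3.8
position: [0.4681, 0.0684, 0.0635]
tool_rot: [[-1.0, 0.0, 0.002], [0.0, 1.0, -0.0], [-0.002, -0.0, -1.0]]
ft_force: [-0.1, -0.2, -1.0]
grip_width: 0.0857
```

```bash
python3 go.py .4682 .0700 .0215
```

```text
t 3.8 pos [0.4681 0.0684 0.0635] delta [0.     0.0022 0.056 ] [-0.0001  0.0007 -0.0001] dist mm 42 ang 0.1 grip 0.08572894542369776
```

jog_arm(deltas=[0, 0.0015, 0.03, 0, 0, 0, -1, 0, 0.0015, 0.056, 0, 0, 0, -1, 0, 0.0015, 0.056, 0, 0, 0, -1, 0, 0.0015, 0.056, 0, 0, 0, -1, 0, 0.0015, 0.056, 0, 0, 0, -0.3, 0, 0.0015, 0.056, 0, 0, 0, 0.2, 0, 0.0015, 0.056, 0, 0, 0, 0.4, 0, 0.0015, 0.056, 0, 0, 0, 1, 0, 0.0015, 0.056, 0, 0, 0, 1, 0, 0.0015, 0.056, 0, 0, 0, 1, 0, 0.0015, 0.056, 0, 0, 0, 1, 0, 0.0015, 0.056, 0, 0, 0, 1], grip_force=40)

```text
time_s: 4.8
position: [0.4676, 0.0698, 0.0206]
tool_rot: [[-1.0, 0.0, 0.001], [0.0, 1.0, -0.0], [-0.001, -0.0, -1.0]]
ft_force: [-1.1, 1.3, 6.3]
grip_width: 0.0168
```

```bash
python3 look.py w2; python3 go.py .468 .07 .24
```

```text
4.8 [0.4676 0.0698 0.0206] F [-1.1  1.3  6.3] w 0.0168
t 4.85 pos [0.4676 0.0698 0.0206] delta [-0.0008  0.0003 -0.2926] [ 0.      0.0002 -0.    ] dist mm 219 ang 0.0 grip 0.01667972818229703
```

View pics/w2.png

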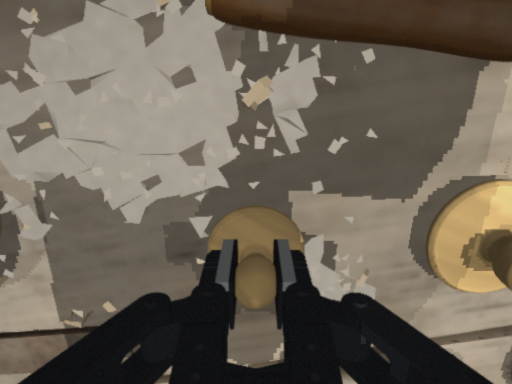

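The grip holds at 16.8 mm on the knob. I'll lift and carry it over to the tall box.

jog_arm(deltas=[0, 0, -0.02, 0, 0, 0, 1, 0, 0, -0.06, 0, 0, 0, 1, 0, 0, -0.1, 0, 0, 0, 1, 0, 0, -0.14, 0, 0, 0, 1, -0.03, 0, -0.18, 0, 0, 0, 1, -0.08, 0.001, -0.1867, 0, 0, 0, 1, -0.12, 0.0015, -0.1867, 0, 0, 0, 1, -0.16, 0.002, -0.1867, 0, 0, 0, 1, -0.2, 0.0024, -0.1867, 0, 0, 0, 1, -0.2237, 0.0024, -0.1867, 0, 0, 0, 1, -0.2237, 0.0024, -0.1867, 0, 0, 0, 1, -0.2237, 0.0024, -0.1867, 0, 0, 0, 1])

```text
time_s: 5.85
position: [0.6351, 0.0715, 0.1592]
tool_rot: [[-1.0, 0.0, -0.002], [0.0, 1.0, 0.0], [0.002, 0.0, -1.0]]
ft_force: [-0.4, 0.1, -0.2]
grip_width: 0.0167
```

```bash
python3 look.py w3; python3 go.py .6354 .0716 .1046
python3 - <<'E'
from h import *
im=eyes.get_image("side"); crop(im,230,330,110,230,5,"s3")
E
```

```text
5.85 [0.6351 0.0715 0.1592] F [-0.4  0.1 -0.2] w 0.0167
t 5.9 pos [0.6345 0.0716 0.1596] delta [-0.0013 -0.      0.0733] [ 0.     -0.0005 -0.    ] dist mm 55 ang 0.1 grip 0.017403091201390154
```

View pics/w3.png

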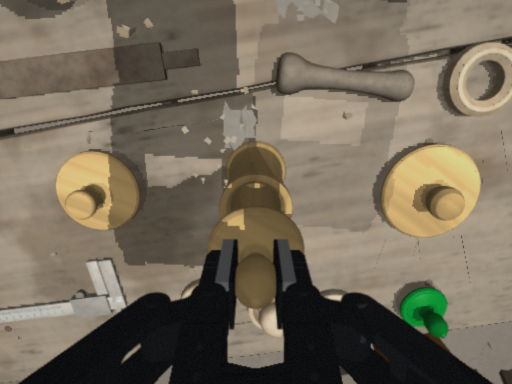

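View pics/s3.png

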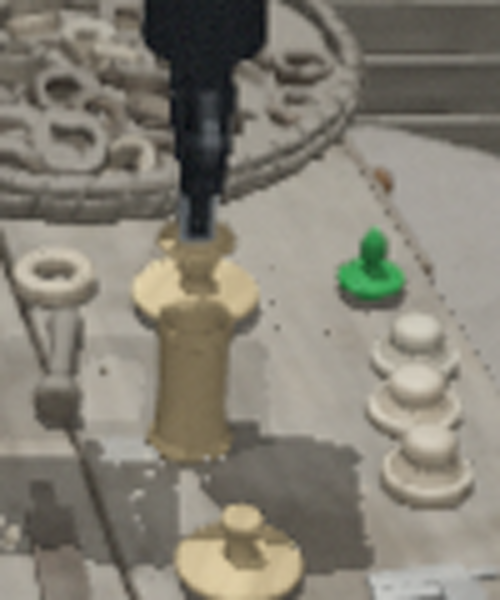

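The lid is centred over the mouth in both views: the side view shows lid and rim both at column 196, the wrist view at columns 255–256. Lowering slowly.

jog_arm(deltas=[-0.0013, 0, 0.02, 0, 0, 0, 1, -0.0013, 0, 0.04, 0, 0, 0, 1, -0.0013, 0, 0.05, 0, 0, 0, 1, -0.0013, 0, 0.055, 0, 0, 0, 1, -0.0013, 0, 0.06, 0, 0, 0, 1, -0.0013, 0, 0.064, 0, 0, 0, 1, -0.0013, 0, 0.064, 0, 0, 0, 1, -0.0013, 0, 0.064, 0, 0, 0, 1])

```text
time_s: 6.62
position: [0.6362, 0.0716, 0.1126]
tool_rot: [[-1.0, 0.0, 0.001], [0.0, 1.0, -0.0], [-0.001, -0.0, -1.0]]
ft_force: [-0.8, -0.1, 0.3]
grip_width: 0.0172
```

```bash
python3 go.py .6354 .0716 .1046
```

```text
t 6.62 pos [0.6362 0.0716 0.1126] delta [0.0011 0.0001 0.0107] [-0.      0.0002 -0.    ] dist mm 8 ang 0.0 grip 0.017197998077237167
```

Plug is 4 mm in with no contact force, so continuing down.

jog_arm(deltas=[0.0008, 0, 0.004, 0, 0, 0, 1, 0.0008, 0, 0.008, 0, 0, 0, 1, 0.0008, 0, 0.0107, 0, 0, 0, 1, 0.0008, 0, 0.0107, 0, 0, 0, 1, 0.0008, 0, 0.0107, 0, 0, 0, 1])

```text
time_s: 7.03
position: [0.6358, 0.0716, 0.1046]
tool_rot: [[-1.0, 0.0, 0.001], [0.0, 1.0, -0.0], [-0.001, -0.0, -1.0]]
ft_force: [0.3, 0.2, 3.5]
grip_width: 0.0169
```

```bash
python3 go.py .6354 .0716 .1046;  python3 - <<'E'
from h import *
print(env.observe()["ft_force"])
im=eyes.get_image("side"); crop(im,230,330,110,230,5,"s4")
E
```

```text
t 7.03 pos [0.6358 0.0716 0.1046] delta [0.0006 0.0001 0.    ] [-0.      0.0004 -0.    ] dist mm 0 ang 0.1 grip 0.016867209620087933
[0.27847878 0.21242737 3.52162159]
```

View pics/s4.png

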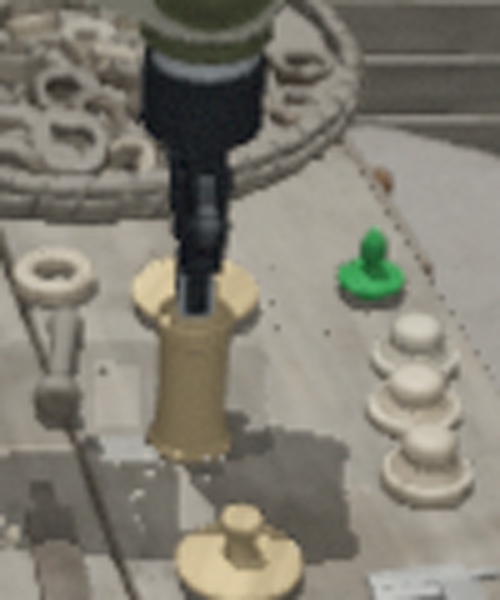

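It seated at exactly the expected height with 3.5 N. Releasing and lifting.

jog_arm(deltas=[0, 0, 0, 0, 0, 0, 0.55, 0, 0, 0, 0, 0, 0, 0.4, 0, 0, 0, 0, 0, 0, 0.2, 0, 0, 0, 0, 0, 0, 0, 0, 0, 0, 0, 0, 0, -0.2, 0, 0, -0.02, 0, 0, 0, -0.4, 0, 0, -0.05, 0, 0, 0, -0.6, 0, 0, -0.09, 0, 0, 0, -1, 0, 0, -0.13, 0, 0, 0, -1, 0, 0, -0.17, 0, 0, 0, -1, 0, 0, -0.17, 0, 0, 0, -1, 0, 0, -0.17, 0, 0, 0, -1])

```text
time_s: 8.08
position: [0.6359, 0.0715, 0.2331]
tool_rot: [[-1.0, -0.0, 0.003], [-0.0, 1.0, -0.0], [-0.003, -0.0, -1.0]]
ft_force: [1.3, 0.5, -0.5]
grip_width: 0.0855
```

```bash
sed -i 's/^C=dict(/C=dict(l49on=((.636,.0718),.097,.049),l63on=((.6285,-.218),.073,.063),l77on=((.4675,-.2262),.051,.077),l91on=((.453,-.0957),.061,.091),/' meas.py; python3 look.py w5 l49on lid_91 lid_77; python3 go.py .4613 .1885 .1
```

```text
8.08 [0.6359 0.0715 0.2331] F [ 1.3  0.5 -0.5] w 0.0855
l49on     px [255. 175.] c [0.636  0.0716] diam 49.1 inl 0.59
lid_91    px [397. 170.] c [0.6544 0.2337] diam 91.3 inl 1.00
lid_77    px [128. 169.] c [ 0.6536 -0.0742] diam 77.5 inl 1.00
t 8.13 pos [0.6353 0.0715 0.2313] delta [0.232  0.1559 0.1752] [-0.     -0.0001 -0.    ] dist mm 247 ang 0.0 grip 0.08528980365475258
```

View pics/w5.png

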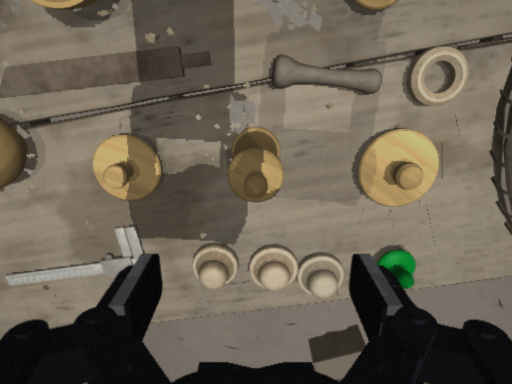

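lid_49 is seated, seen at (255,175). Next is lid_91, at (397,170) in this view.

jog_arm(deltas=[-0.005, 0.04, 0.02, 0, 0, 0, -1, -0.01, 0.08, 0.05, 0, 0, 0, -1, -0.0256, 0.13, 0.08, 0, 0, 0, -1, -0.0256, 0.18, 0.12, 0, 0, 0, -1, -0.0256, 0.216, 0.16, 0, 0, 0, -1, -0.0256, 0.216, 0.175, 0, 0, 0, -1, -0.0256, 0.216, 0.175, 0, 0, 0, -1, -0.0256, 0.216, 0.175, 0, 0, 0, -1, -0.0256, 0.216, 0.175, 0, 0, 0, -1])

```text
time_s: 8.88
position: [0.6552, 0.2326, 0.1013]
tool_rot: [[-1.0, 0.001, 0.001], [0.001, 1.0, -0.0], [-0.001, -0.0, -1.0]]
ft_force: [0.2, -0.3, 0.2]
grip_width: 0.0856
```

```bash
python3 look.py w6 lid_91; python3 go.py .6545 .2335 .0228
```

```text
8.88 [0.6552 0.2326 0.1013] F [ 0.2 -0.3  0.2] w 0.0856
lid_91    px [256. 195.] c [0.6545 0.2331] diam 91.5 inl 1.00
t 8.93 pos [0.6555 0.2324 0.1019] delta [0.0016 0.0014 0.1055] [ 0.0001  0.0007 -0.0004] dist mm 79 ang 0.2 grip 0.08560976759294048
```

View pics/w6.png

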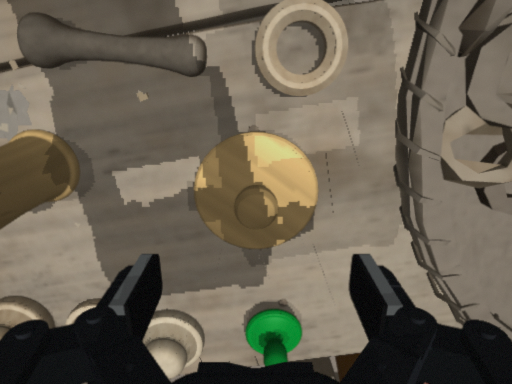

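lid_91 is centred at (256,190) and the fingers clear the green look-alike at (273,335). Descending to grip.

jog_arm(deltas=[0.0015, 0.001, 0.04, 0, 0, 0, -1, 0.0015, 0.001, 0.08, 0, 0, 0, -1, 0.0015, 0.001, 0.105, 0, 0, 0, -1, 0.0015, 0.001, 0.105, 0, 0, 0, -1, 0.0015, 0.001, 0.105, 0, 0, 0, -0.3, 0.0015, 0.001, 0.105, 0, 0, 0, 0, 0.0015, 0.001, 0.105, 0, 0, 0, 0.2, 0.0015, 0.001, 0.105, 0, 0, 0, 1, 0.0015, 0.001, 0.105, 0, 0, 0, 1, 0.0015, 0.001, 0.105, 0, 0, 0, 1, 0.0015, 0.001, 0.105, 0, 0, 0, 1, 0.0015, 0.001, 0.105, 0, 0, 0, 1], grip_force=50)

```text
time_s: 9.93
position: [0.6541, 0.2343, 0.0233]
tool_rot: [[-1.0, -0.0, 0.002], [-0.0, 1.0, 0.0], [-0.002, 0.0, -1.0]]
ft_force: [-1.2, -0.6, 5.7]
grip_width: 0.0261
```

```bash
python3 look.py w7 ; python3 go.py .453 -.0957 .2
```

```text
9.93 [0.6541 0.2343 0.0233] F [-1.2 -0.6  5.7] w 0.0261
t 9.98 pos [0.6542 0.2343 0.0233] delta [ 0.2677 -0.44   -0.2363] [0.0001 0.0007 0.    ] dist mm 425 ang 0.1 grip 0.026411091647321205
```

View pics/w7.png

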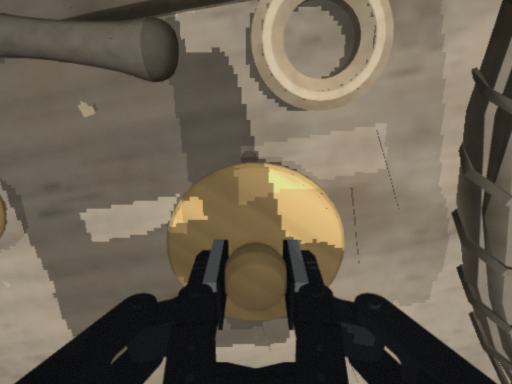

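Gripped at 26 mm. I'll lift above everything and carry it toward the bowl.

jog_arm(deltas=[0, 0, -0.02, 0, 0, 0, 1, 0, 0, -0.06, 0, 0, 0, 1, 0, 0, -0.1, 0, 0, 0, 1, 0, 0, -0.15, 0, 0, 0, 1, 0.02, -0.02, -0.19, 0, 0, 0, 1, 0.05, -0.06, -0.2223, 0, 0, 0, 1, 0.08, -0.1, -0.2223, 0, 0, 0, 1, 0.11, -0.145, -0.2223, 0, 0, 0, 1, 0.14, -0.19, -0.2223, 0, 0, 0, 1, 0.17, -0.235, -0.2223, 0, 0, 0, 1, 0.2, -0.28, -0.2223, 0, 0, 0, 1, 0.22, -0.32, -0.2223, 0, 0, 0, 1])

```text
time_s: 10.98
position: [0.4864, -0.0069, 0.1889]
tool_rot: [[-1.0, -0.0, -0.0], [-0.0, 1.0, -0.0], [0.0, -0.0, -1.0]]
ft_force: [0.7, -0.5, -0.8]
grip_width: 0.0258
```

```bash
python3 go.py .4526 -.0958 .13
```

```text
t 10.98 pos [ 0.4864 -0.0069  0.1889] delta [ 0.0451 -0.1185  0.0785] [-0.0001 -0.      0.    ] dist mm 112 ang 0.0 grip 0.02581868850082095
```

jog_arm(deltas=[0.015, -0.04, 0, 0, 0, 0, 1, 0.03, -0.08, 0.02, 0, 0, 0, 1, 0.0451, -0.1185, 0.05, 0, 0, 0, 1, 0.0451, -0.1185, 0.0785, 0, 0, 0, 1, 0.0451, -0.1185, 0.0785, 0, 0, 0, 1, 0.0451, -0.1185, 0.0785, 0, 0, 0, 1, 0.0451, -0.1185, 0.0785, 0, 0, 0, 1, 0.0451, -0.1185, 0.0785, 0, 0, 0, 1])

```text
time_s: 11.65
position: [0.4556, -0.0941, 0.1308]
tool_rot: [[-1.0, -0.001, 0.002], [-0.001, 1.0, -0.001], [-0.002, -0.001, -1.0]]
ft_force: [0.1, 0.4, -1.5]
grip_width: 0.0261
```

```bash
python3 look.py w8 straight; python3 go.py .4526 -.0958 .0713;python3 - <<'E'
from h import *
im=eyes.get_image("side"); crop(im,160,290,160,280,5,"s8")
E
```

```text
11.65 [ 0.4556 -0.0941  0.1308] F [ 0.1  0.4 -1.5] w 0.0261
straight  px [ 78. 215.] c [ 0.4674 -0.227 ] diam 76.2 inl 0.56
t 11.7 pos [ 0.4555 -0.0941  0.1307] delta [ 0.004  -0.0022  0.0792] [-0.0003  0.0007  0.0005] dist mm 59 ang 0.2 grip 0.025927552835325413
```

View pics/w8.png

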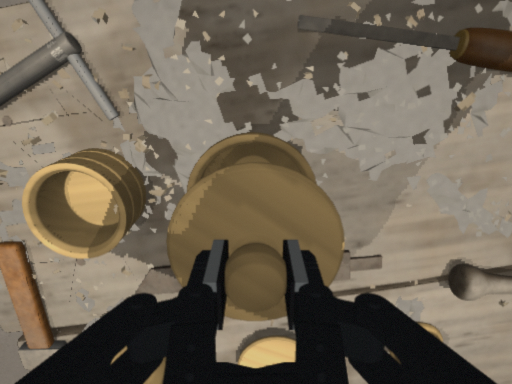

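View pics/s8.png

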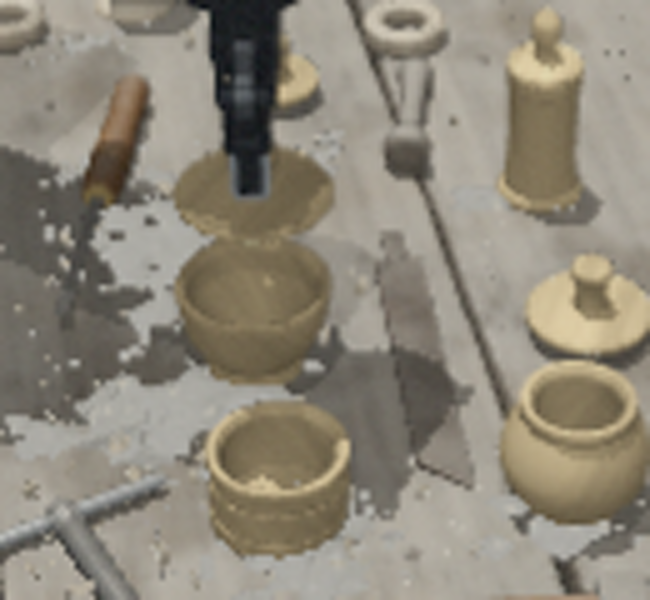

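The side view shows the lid about 2.5 mm too far in +x over the bowl, which agrees with the measured TCP error. lid_49 looks fully down on the tall box. Correcting x and y and lowering.

jog_arm(deltas=[0.004, -0.0022, 0.02, 0, 0, 0, 1, 0.004, -0.0022, 0.04, 0, 0, 0, 1, 0.004, -0.0022, 0.055, 0, 0, 0, 1, 0.004, -0.0022, 0.055, 0, 0, 0, 1, 0.004, -0.0022, 0.06, 0, 0, 0, 1, 0.004, -0.0022, 0.064, 0, 0, 0, 1, 0.004, -0.0022, 0.067, 0, 0, 0, 1, 0.004, -0.0022, 0.067, 0, 0, 0, 1, 0.004, -0.0022, 0.067, 0, 0, 0, 1])

```text
time_s: 12.5
position: [0.4519, -0.0962, 0.0795]
tool_rot: [[-1.0, -0.0, 0.0], [-0.0, 1.0, -0.0], [-0.0, -0.0, -1.0]]
ft_force: [0.7, 0.3, -1.9]
grip_width: 0.0262
```

```bash
python3 go.py .4526 -.0958 .0713
```

```text
t 12.5 pos [ 0.4519 -0.0962  0.0795] delta [-0.001   0.0006  0.011 ] [-0.0001  0.0001  0.    ] dist mm 8 ang 0.0 grip 0.026221759137206525
```

jog_arm(deltas=[-0.0008, 0.0005, 0.004, 0, 0, 0, 1, -0.0008, 0.0005, 0.008, 0, 0, 0, 1, -0.0008, 0.0005, 0.011, 0, 0, 0, 1, -0.0008, 0.0005, 0.011, 0, 0, 0, 1, -0.0008, 0.0005, 0.011, 0, 0, 0, 1])

```text
time_s: 12.92
position: [0.4524, -0.0959, 0.0712]
tool_rot: [[-1.0, 0.0, 0.0], [0.0, 1.0, -0.0], [-0.0, -0.0, -1.0]]
ft_force: [-1.1, 1.0, 3.3]
grip_width: 0.0262
```

```bash
python3 go.py .4526 -.0958 .0713;python3 - <<'E'
from h import *
im=eyes.get_image("side"); crop(im,160,290,160,280,5,"s9")
E
```

```text
t 12.92 pos [ 0.4524 -0.0959  0.0712] delta [-0.0003  0.0001 -0.0001] [-0.      0.0001 -0.    ] dist mm 0 ang 0.0 grip 0.026184820887780277
```

View pics/s9.png

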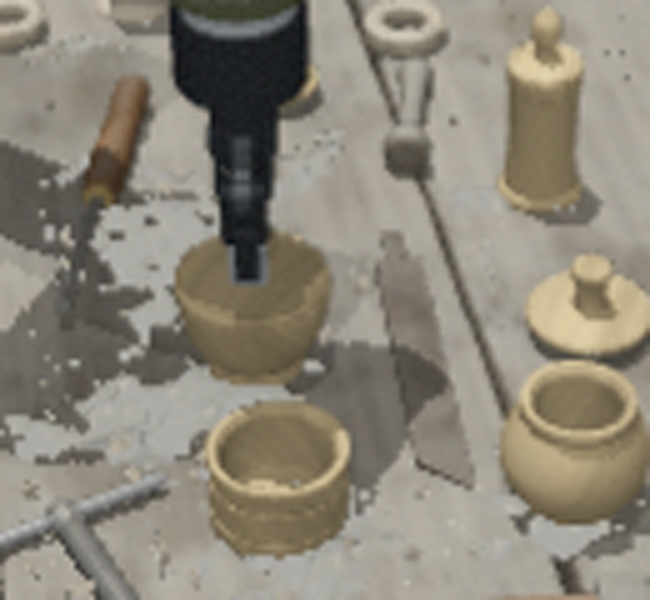

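lid_91 is flush in the bowl with 3.3 N. Releasing, then lifting to look.

jog_arm(deltas=[0, 0, 0, 0, 0, 0, 0.3, 0, 0, 0, 0, 0, 0, 0.1, 0, 0, 0, 0, 0, 0, -0.1, 0, 0, 0, 0, 0, 0, -0.3, 0, 0, 0, 0, 0, 0, -0.5, 0, 0, -0.02, 0, 0, 0, -0.7, 0, 0, -0.05, 0, 0, 0, -0.8, 0, 0, -0.09, 0, 0, 0, -1, 0, 0, -0.13, 0, 0, 0, -1, 0, 0, -0.17, 0, 0, 0, -1, 0, 0, -0.21, 0, 0, 0, -1, 0, 0, -0.21, 0, 0, 0, -1])

```text
time_s: 13.97
position: [0.4541, -0.0966, 0.2337]
tool_rot: [[-1.0, -0.0, 0.009], [-0.0, 1.0, -0.004], [-0.009, -0.004, -1.0]]
ft_force: [0.7, -0.3, 0.1]
grip_width: 0.0854
```

```bash
python3 look.py w10 l91on lid_77 straight lid_49; python3 go.py .6538 -.0742 .1
```

```text
13.97 [ 0.4541 -0.0966  0.2337] F [ 0.7 -0.3  0.1] w 0.0854
l91on     px [257. 162.] c [ 0.4527 -0.0958] diam 90.7 inl 1.00
lid_77    px [274. 300.] c [ 0.6544 -0.0741] diam 78.1 inl 0.92
straight  px [131. 174.] c [ 0.4672 -0.2269] diam 76.3 inl 0.61
t 14.02 pos [ 0.4532 -0.0962  0.2309] delta [-0.2665  0.0298  0.1759] [-0.0008  0.0017  0.    ] dist mm 241 ang 0.3 grip 0.08499157304177628
```

View pics/w10.png

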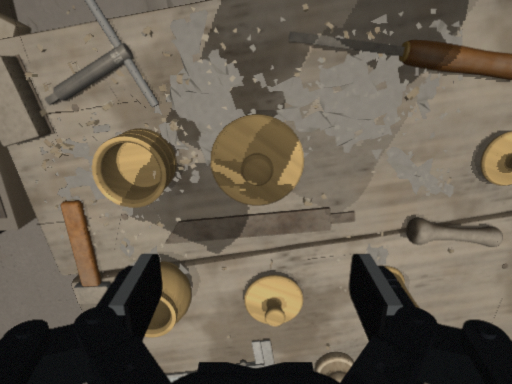

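lid_91 is seated in the bowl, at (257,160). Next is lid_77, at (274,300).

jog_arm(deltas=[-0.05, 0.006, 0.01, 0, 0.001, 0, -1, -0.1, 0.01, 0.04, 0, 0.0017, 0, -1, -0.15, 0.02, 0.08, 0, 0.0017, 0, -1, -0.2, 0.025, 0.12, 0, 0.0017, 0, -1, -0.24, 0.0296, 0.15, 0, 0.0017, 0, -1, -0.2665, 0.0296, 0.1759, 0, 0.0017, 0, -1, -0.2665, 0.0296, 0.1759, 0, 0.0017, 0, -1, -0.2665, 0.0296, 0.1759, 0, 0.0017, 0, -1, -0.2665, 0.0296, 0.1759, 0, 0.0017, 0, -1])

```text
time_s: 14.77
position: [0.6516, -0.0736, 0.0964]
tool_rot: [[-1.0, -0.0, -0.006], [-0.0, 1.0, 0.0], [0.006, 0.0, -1.0]]
ft_force: [0.1, -0.8, 0.8]
grip_width: 0.0856
```

```bash
python3 look.py w11 lid_77; python3 go.py .6538 -.0742 .0245
```

```text
14.77 [ 0.6516 -0.0736  0.0964] F [ 0.1 -0.8  0.8] w 0.0856
lid_77    px [256. 201.] c [ 0.6539 -0.0736] diam 77.5 inl 1.00
t 14.82 pos [ 0.6517 -0.0738  0.0976] delta [-0.0032 -0.0005  0.0975] [-0.0001 -0.0014 -0.0001] dist mm 73 ang 0.3 grip 0.08543466340018244
```

View pics/w11.png

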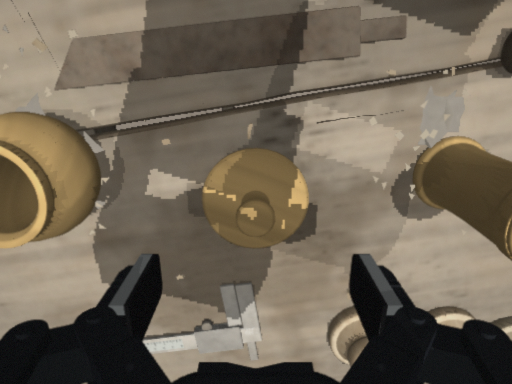

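jog_arm(deltas=[-0.003, 0, 0.04, 0, -0.0014, 0, -1, -0.003, 0, 0.075, 0, -0.0014, 0, -1, -0.003, 0, 0.0975, 0, -0.0014, 0, -1, -0.003, 0, 0.0975, 0, -0.0014, 0, -1, -0.003, 0, 0.0975, 0, -0.0014, 0, -0.3, -0.003, 0, 0.0975, 0, -0.0014, 0, 0, -0.003, 0, 0.0975, 0, -0.0014, 0, 0.2, -0.003, 0, 0.0975, 0, -0.0014, 0, 1, -0.003, 0, 0.0975, 0, -0.0014, 0, 1, -0.003, 0, 0.0975, 0, -0.0014, 0, 1, -0.003, 0, 0.0975, 0, -0.0014, 0, 1, -0.003, 0, 0.0975, 0, -0.0014, 0, 1])

```text
time_s: 15.82
position: [0.6544, -0.0738, 0.0248]
tool_rot: [[-1.0, 0.0, 0.001], [0.0, 1.0, -0.001], [-0.001, -0.001, -1.0]]
ft_force: [-1.8, -0.3, 6.3]
grip_width: 0.0227
```

```bash
python3 look.py w12 ; python3 go.py .4674 -.2268 .15
```

```text
15.82 [ 0.6544 -0.0738  0.0248] F [-1.8 -0.3  6.3] w 0.0227
t 15.87 pos [ 0.6544 -0.0738  0.0247] delta [ 0.2493 -0.2041 -0.167 ] [-0.0002  0.0002 -0.    ] dist mm 272 ang 0.0 grip 0.022476028186030703
```

View pics/w12.png

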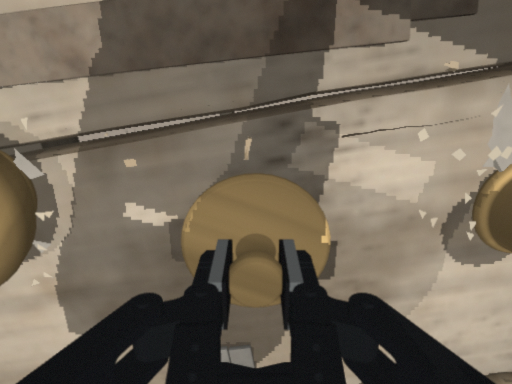

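jog_arm(deltas=[0, 0, -0.02, 0, 0, 0, 1, 0, 0, -0.06, 0, 0, 0, 1, 0, 0, -0.1, 0, 0, 0, 1, 0.01, -0.01, -0.14, 0, 0, 0, 1, 0.04, -0.03, -0.17, 0, 0, 0, 1, 0.075, -0.06, -0.18, 0, 0, 0, 1, 0.11, -0.09, -0.18, 0, 0, 0, 1, 0.145, -0.12, -0.18, 0, 0, 0, 1, 0.18, -0.15, -0.18, 0, 0, 0, 1, 0.215, -0.175, -0.18, 0, 0, 0, 1, 0.235, -0.195, -0.16, 0, 0, 0, 1, 0.2487, -0.204, -0.13, 0, 0, 0, 1])

```text
time_s: 16.87
position: [0.4669, -0.2289, 0.1228]
tool_rot: [[-1.0, 0.002, 0.003], [0.002, 1.0, -0.004], [-0.003, -0.004, -1.0]]
ft_force: [0.8, -0.9, -1.4]
grip_width: 0.022
```

```bash
python3 go.py .4679 -.2268 .11
```

```text
t 16.87 pos [ 0.4669 -0.2289  0.1228] delta [-0.0012  0.0029  0.0171] [-0.0011  0.0009 -0.0006] dist mm 13 ang 0.3 grip 0.021975362299944647
```

jog_arm(deltas=[0, 0, 0.015, 0, 0, 0, 1, 0, 0.001, 0.017, 0, 0, 0, 1, 0, 0.001, 0.017, 0, 0, 0, 1, 0, 0.001, 0.017, 0, 0, 0, 1])

```text
time_s: 17.2
position: [0.4682, -0.2259, 0.1092]
tool_rot: [[-1.0, -0.001, 0.0], [-0.001, 1.0, -0.001], [-0.0, -0.001, -1.0]]
ft_force: [0.7, -0.2, -0.9]
grip_width: 0.0221
```

```bash
python3 look.py w13; python3 go.py .4679 -.2268 .0627;python3 - <<'E'
from h import *
im=eyes.get_image("side"); crop(im,160,290,160,280,5,"s13")
E
```

```text
17.2 [ 0.4682 -0.2259  0.1092] F [ 0.7 -0.2 -0.9] w 0.0221
t 17.25 pos [ 0.4683 -0.2259  0.1093] delta [ 0.0006 -0.0011  0.0622] [-0.0004  0.0002  0.0002] dist mm 47 ang 0.1 grip 0.02223367251402856
```

View pics/w13.png

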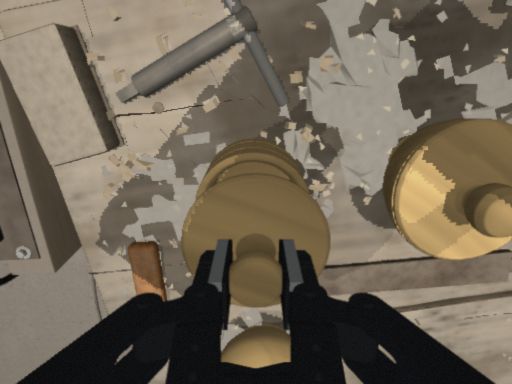

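View pics/s13.png

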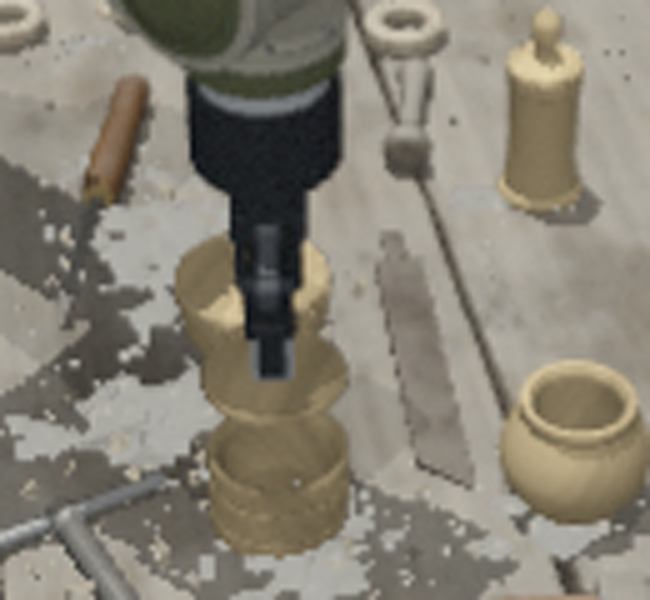

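The lid_77 is lined up over the straight box: the wrist view has the rim at columns 198–311 and the lid at 184–329. Lowering with a 0.8 mm y correction.

jog_arm(deltas=[0.0005, -0.001, 0.02, 0, 0, 0, 1, 0.0005, -0.001, 0.035, 0, 0, 0, 1, 0.0005, -0.001, 0.042, 0, 0, 0, 1, 0.0005, -0.001, 0.046, 0, 0, 0, 1, 0.0005, -0.001, 0.05, 0, 0, 0, 1, 0.0005, -0.001, 0.052, 0, 0, 0, 1, 0.0005, -0.001, 0.052, 0, 0, 0, 1])

```text
time_s: 17.88
position: [0.4674, -0.2267, 0.0696]
tool_rot: [[-1.0, -0.0, -0.001], [-0.0, 1.0, -0.0], [0.001, -0.0, -1.0]]
ft_force: [-0.6, -0.1, -1.4]
grip_width: 0.0224
```

```bash
python3 go.py .4679 -.2268 .0627
```

```text
t 17.88 pos [ 0.4674 -0.2267  0.0696] delta [-0.0007 -0.0002  0.0092] [-0.0001 -0.0002  0.    ] dist mm 7 ang 0.0 grip 0.022438465179452066
```

jog_arm(deltas=[-0.0004, 0, 0.004, 0, 0, 0, 1, -0.0004, 0, 0.007, 0, 0, 0, 1, -0.0004, 0, 0.0092, 0, 0, 0, 1, -0.0004, 0, 0.0092, 0, 0, 0, 1, -0.0004, 0, 0.0092, 0, 0, 0, 1])

```text
time_s: 18.3
position: [0.4675, -0.2266, 0.0627]
tool_rot: [[-1.0, 0.0, -0.001], [0.0, 1.0, -0.0], [0.001, -0.0, -1.0]]
ft_force: [-1.2, 0.8, 3.7]
grip_width: 0.0224
```

```bash
python3 go.py .4679 -.2268 .0627;python3 - <<'E'
from h import *
im=eyes.get_image("side"); crop(im,160,290,160,280,5,"s14")
E
```

```text
t 18.3 pos [ 0.4675 -0.2266  0.0627] delta [-0.0005 -0.0002  0.    ] [-0.     -0.0003 -0.    ] dist mm 0 ang 0.0 grip 0.022442200253454194
```

View pics/s14.png

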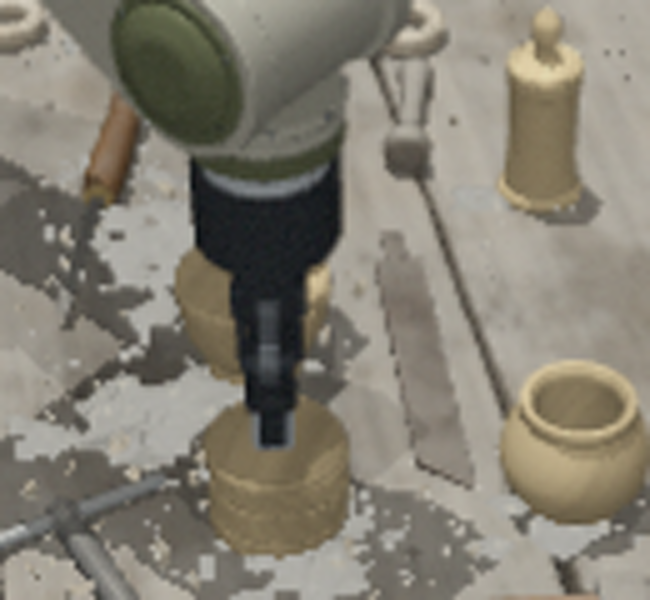

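jog_arm(deltas=[0, 0, 0, 0, 0, 0, 0.3, 0, 0, 0, 0, 0, 0, 0.1, 0, 0, 0, 0, 0, 0, -0.1, 0, 0, 0, 0, 0, 0, -0.3, 0, 0, 0, 0, 0, 0, -0.3, 0, 0, -0.02, 0, 0, 0, -0.4, 0, 0, -0.05, 0, 0, 0, -0.5, 0, 0, -0.09, 0, 0, 0, -1, 0, 0, -0.13, 0, 0, 0, -1, 0, 0, -0.17, 0, 0, 0, -1, 0, 0, -0.2, 0, 0, 0, -1, 0, 0, -0.2, 0, 0, 0, -1])

```text
time_s: 19.35
position: [0.469, -0.2276, 0.2171]
tool_rot: [[-1.0, -0.0, 0.006], [-0.0, 1.0, -0.005], [-0.006, -0.005, -1.0]]
ft_force: [0.3, -0.2, 1.1]
grip_width: 0.0855
```

```bash
python3 look.py w15 l77on l91on; python3 go.py .4613 .1885 .2
```

```text
19.35 [ 0.469  -0.2276  0.2171] F [ 0.3 -0.2  1.1] w 0.0855
l77on     px [257. 164.] c [ 0.4666 -0.2264] diam 76.9 inl 0.76
l91on     px [400. 152.] c [ 0.4525 -0.0959] diam 92.5 inl 0.77
t 19.4 pos [ 0.4683 -0.2271  0.2145] delta [0.0093 0.5542 0.0177] [-0.0009  0.0009  0.    ] dist mm 416 ang 0.2 grip 0.08581648854837806
```

View pics/w15.png

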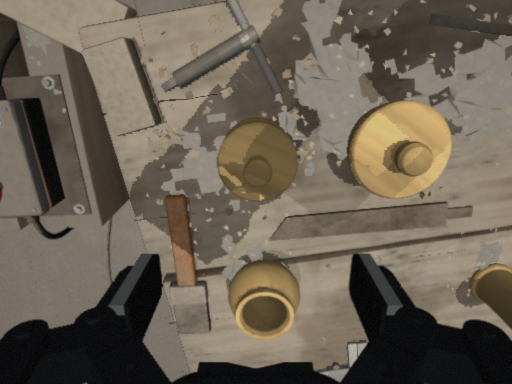

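lid_77 is seated at (257,162). The belly_box rim is unobstructed here at about (266,313), so I'll re-measure it.

Run:
```python
import pickle
from h import *
s,im=pickle.load(open("w15.pkl","rb"))
crop(im,220,310,255,345,7,"bel2")
```

```text
(no output)
```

View pics/bel2.png

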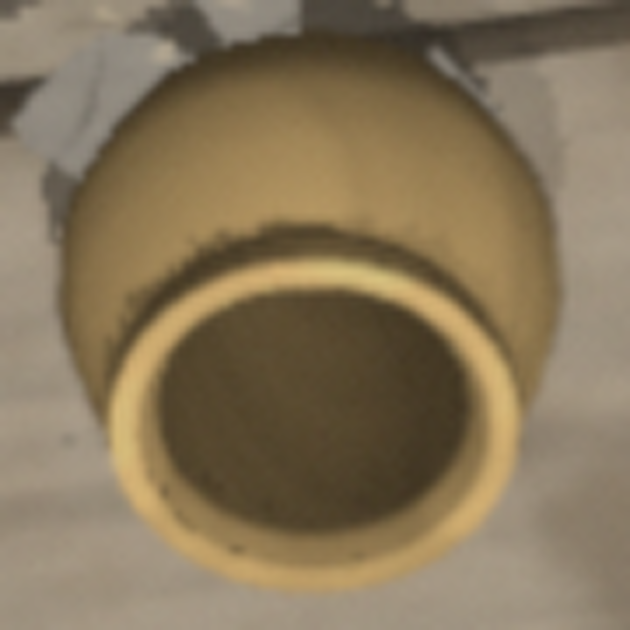

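Run:
```python
import pickle
from meas import *
s,im=pickle.load(open("w15.pkl","rb"))
pts=[(108,425),(522,425),(315,258),(315,591),(170,535),(460,535),(150,330),(480,330),(210,573),(420,573)]
P2=np.array([onz("wrist",(220+(a+.5)/7-.5,255+(b+.5)/7-.5),.072,s)[:2] for a,b in pts])
print(circ(P2), (np.linalg.norm(P2-circ(P2)[0],axis=1)*1000).round(1))
```

```text
(array([ 0.62914366, -0.21847743]), np.float64(0.031084316158371178)) [31.4 31.4 31.4 31.  29.9 30.1 30.9 30.7 31.9 32. ]
```

jog_arm(deltas=[0, 0.05, 0, 0, 0, 0, -1, 0.002, 0.1, 0.01, -0.0009, 0.0009, 0, -1, 0.004, 0.15, 0.0177, -0.0009, 0.0009, 0, -1, 0.006, 0.2, 0.0177, -0.0009, 0.0009, 0, -1, 0.007, 0.25, 0.0177, -0.0009, 0.0009, 0, -1, 0.008, 0.3, 0.0177, -0.0009, 0.0009, 0, -1, 0.009, 0.35, 0.0177, -0.0009, 0.0009, 0, -1, 0.0093, 0.4, 0.04, -0.0009, 0.0009, 0, -1, 0.0093, 0.45, 0.07, -0.0009, 0.0009, 0, -1, 0.0093, 0.5, 0.1, -0.0009, 0.0009, 0, -1, 0.0093, 0.54, 0.13, -0.0009, 0.0009, 0, -1, 0.0093, 0.5542, 0.15, -0.0009, 0.0009, 0, -1])

```text
time_s: 20.4
position: [0.4585, 0.1923, 0.0969]
tool_rot: [[-1.0, -0.003, -0.008], [-0.003, 1.0, 0.003], [0.008, 0.003, -1.0]]
ft_force: [-0.3, -1.0, -0.2]
grip_width: 0.0851
```

```bash
python3 go.py .4613 .1885 .10
```

```text
t 20.4 pos [0.4585 0.1923 0.0969] delta [-0.0037 -0.0051 -0.0042] [ 0.0009 -0.0025  0.0009] dist mm 6 ang 0.5 grip 0.08511570343853524
```

jog_arm(deltas=[0, 0, 0, 0, 0, 0, -1, 0, 0, 0, 0, 0, 0, -1, 0, 0, 0, 0, 0, 0, -1])

```text
time_s: 20.65
position: [0.4609, 0.1883, 0.1004]
tool_rot: [[-1.0, 0.001, -0.003], [0.001, 1.0, 0.003], [0.003, 0.003, -1.0]]
ft_force: [-0.1, 0.5, 0.3]
grip_width: 0.0853
```

```bash
python3 look.py w16 lid_63;  python3 go.py .4613 .1885 .0245
```

```text
20.65 [0.4609 0.1883 0.1004] F [-0.1  0.5  0.3] w 0.0853
lid_63    px [256. 198.] c [0.4618 0.1881] diam 63.3 inl 1.00
t 20.7 pos [0.4611 0.1881 0.1007] delta [-0.0005  0.0002  0.1016] [ 0.0009 -0.0008 -0.0004] dist mm 76 ang 0.2 grip 0.08536588475098264
```

View pics/w16.png

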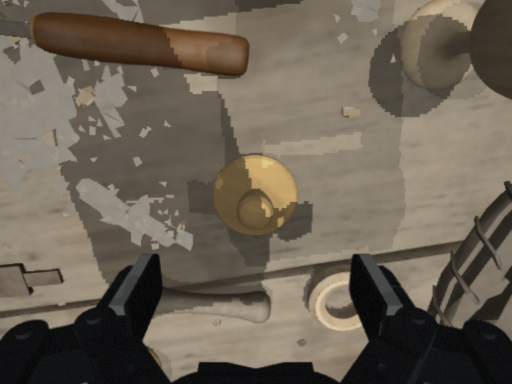

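lid_63 is centred at (256,195). The goblet, upper right at (500,45), is well clear. Descending to grip.

jog_arm(deltas=[-0.0005, 0, 0.04, 0.0009, -0.0008, 0, -1, -0.0005, 0, 0.08, 0.0009, -0.0008, 0, -1, -0.0005, 0, 0.1016, 0.0009, -0.0008, 0, -1, -0.0005, 0, 0.1016, 0.0009, -0.0008, 0, -1, -0.0005, 0, 0.1016, 0.0009, -0.0008, 0, -0.3, -0.0005, 0, 0.1016, 0.0009, -0.0008, 0, 0, -0.0005, 0, 0.1016, 0.0009, -0.0008, 0, 0.2, -0.0005, 0, 0.1016, 0.0009, -0.0008, 0, 1, -0.0005, 0, 0.1016, 0.0009, -0.0008, 0, 1, -0.0005, 0, 0.1016, 0.0009, -0.0008, 0, 1, -0.0005, 0, 0.1016, 0.0009, -0.0008, 0, 1, -0.0005, 0, 0.1016, 0.0009, -0.0008, 0, 1])

```text
time_s: 21.7
position: [0.4612, 0.1891, 0.0247]
tool_rot: [[-1.0, -0.0, 0.001], [-0.0, 1.0, -0.0], [-0.001, -0.0, -1.0]]
ft_force: [0.1, -2.3, 7.3]
grip_width: 0.0213
```

```bash
python3 look.py w17 ; python3 go.py .6288 -.2182 .2
```

```text
21.7 [0.4612 0.1891 0.0247] F [ 0.1 -2.3  7.3] w 0.0213
t 21.75 pos [0.4612 0.1891 0.0247] delta [-0.2235 -0.5432 -0.2335] [-0.0001  0.0002  0.0001] dist mm 474 ang 0.0 grip 0.021336441221075655
```

View pics/w17.png

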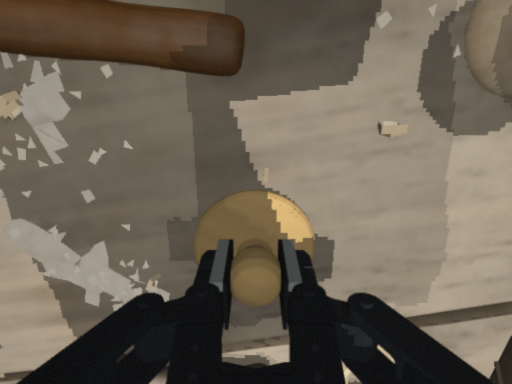

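jog_arm(deltas=[0, 0, -0.02, 0, 0, 0, 1, 0, 0, -0.06, 0, 0, 0, 1, 0, 0, -0.1, 0, 0, 0, 1, 0, 0, -0.14, 0, 0, 0, 1, -0.01, -0.02, -0.18, 0, 0, 0, 1, -0.02, -0.06, -0.2, 0, 0, 0, 1, -0.04, -0.1, -0.22, 0, 0, 0, 1, -0.06, -0.145, -0.22, 0, 0, 0, 1, -0.08, -0.19, -0.22, 0, 0, 0, 1, -0.1, -0.235, -0.22, 0, 0, 0, 1, -0.12, -0.28, -0.22, 0, 0, 0, 1, -0.14, -0.325, -0.22, 0, 0, 0, 1])

```text
time_s: 22.75
position: [0.5661, -0.0563, 0.1889]
tool_rot: [[-1.0, 0.0, -0.001], [0.0, 1.0, 0.0], [0.001, 0.0, -1.0]]
ft_force: [0.9, 0.4, -1.1]
grip_width: 0.0214
```

```bash
python3 go.py .6284 -.2182 .14
```

```text
t 22.75 pos [ 0.5661 -0.0563  0.1889] delta [-0.0831 -0.2159  0.0651] [ 0.     -0.0004 -0.    ] dist mm 180 ang 0.1 grip 0.02137210097833815
```

jog_arm(deltas=[-0.015, -0.045, 0, 0, 0, 0, 1, -0.03, -0.09, 0, 0, 0, 0, 1, -0.05, -0.13, 0.01, 0, 0, 0, 1, -0.065, -0.17, 0.02, 0, 0, 0, 1, -0.08, -0.2, 0.04, 0, 0, 0, 1, -0.0831, -0.217, 0.065, 0, 0, 0, 1, -0.0831, -0.217, 0.065, 0, 0, 0, 1, -0.0831, -0.217, 0.065, 0, 0, 0, 1, -0.0831, -0.217, 0.065, 0, 0, 0, 1])

```text
time_s: 23.5
position: [0.6282, -0.2165, 0.1409]
tool_rot: [[-1.0, -0.001, -0.0], [-0.001, 1.0, -0.0], [0.0, -0.0, -1.0]]
ft_force: [0.5, 1.1, 0.4]
grip_width: 0.0214
```

```bash
python3 look.py w18; python3 go.py .6284 -.2182 .0847;python3 - <<'E'
from h import *
im=eyes.get_image("side"); crop(im,210,340,160,280,5,"s18")
E
```

```text
23.5 [ 0.6282 -0.2165  0.1409] F [0.5 1.1 0.4] w 0.0214
t 23.55 pos [ 0.6284 -0.2164  0.1413] delta [ 0.     -0.0024  0.0755] [-0.0002  0.0001  0.0003] dist mm 57 ang 0.1 grip 0.02149805735403947
```

View pics/w18.png

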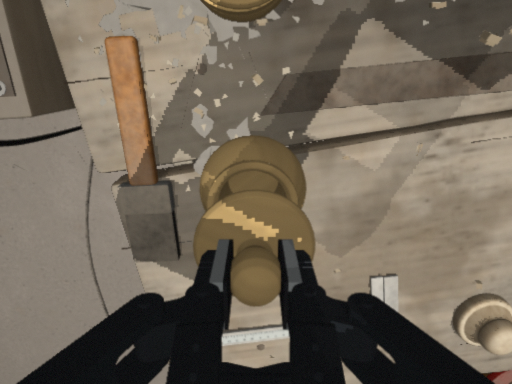

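View pics/s18.png

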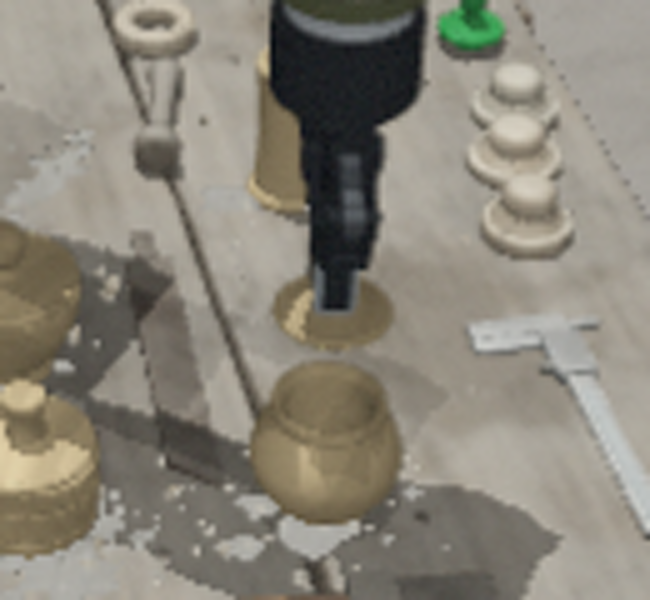

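Run:
```python
from h import *
for X in ([.6288,-.2164,.1413-.0247+.013],[.6288,-.2182,.072],[.6308,-.2182,.072]): print(((proj("side",X)-[210,160]+.5)*5).round(1))
```

```text
[330.  313.2]
[324.9 399.3]
[328.6 399.2]
```

The side view agrees with the plan to within about 0.8 mm. Lowering.

jog_arm(deltas=[-0.0005, -0.002, 0.02, 0, 0, 0, 1, -0.0005, -0.002, 0.04, 0, 0, 0, 1, -0.0005, -0.002, 0.052, 0, 0, 0, 1, -0.0005, -0.002, 0.056, 0, 0, 0, 1, -0.0005, -0.002, 0.06, 0, 0, 0, 1, -0.0005, -0.002, 0.0645, 0, 0, 0, 1, -0.0005, -0.002, 0.0645, 0, 0, 0, 1, -0.0005, -0.002, 0.0645, 0, 0, 0, 1])

```text
time_s: 24.27
position: [0.6286, -0.2188, 0.0919]
tool_rot: [[-1.0, -0.0, -0.001], [-0.0, 1.0, -0.0], [0.001, -0.0, -1.0]]
ft_force: [0.3, 0.4, -0.7]
grip_width: 0.0212
```

```bash
python3 go.py .6287 -.2182 .0847
```

```text
t 24.27 pos [ 0.6286 -0.2188  0.0919] delta [-0.0001  0.0008  0.0096] [-0.0001 -0.0002  0.    ] dist mm 7 ang 0.0 grip 0.021191670833307686
```

jog_arm(deltas=[0, 0.0006, 0.004, 0, 0, 0, 1, 0, 0.0006, 0.0075, 0, 0, 0, 1, 0, 0.0006, 0.0096, 0, 0, 0, 1, 0, 0.0006, 0.0096, 0, 0, 0, 1, 0, 0.0006, 0.0096, 0, 0, 0, 1])

```text
time_s: 24.68
position: [0.6287, -0.2184, 0.0849]
tool_rot: [[-1.0, 0.0, -0.0], [0.0, 1.0, -0.0], [0.0, -0.0, -1.0]]
ft_force: [-0.7, 0.2, 4.5]
grip_width: 0.0212
```

```bash
python3 go.py .6287 -.2182 .0847;python3 - <<'E'
from h import *
im=eyes.get_image("side"); crop(im,210,340,160,280,5,"s19")
E
```

```text
t 24.68 pos [ 0.6287 -0.2184  0.0849] delta [-0.0001  0.0003  0.0003] [-0.0001 -0.0001 -0.    ] dist mm 0 ang 0.0 grip 0.02117997672492135
```

View pics/s19.png

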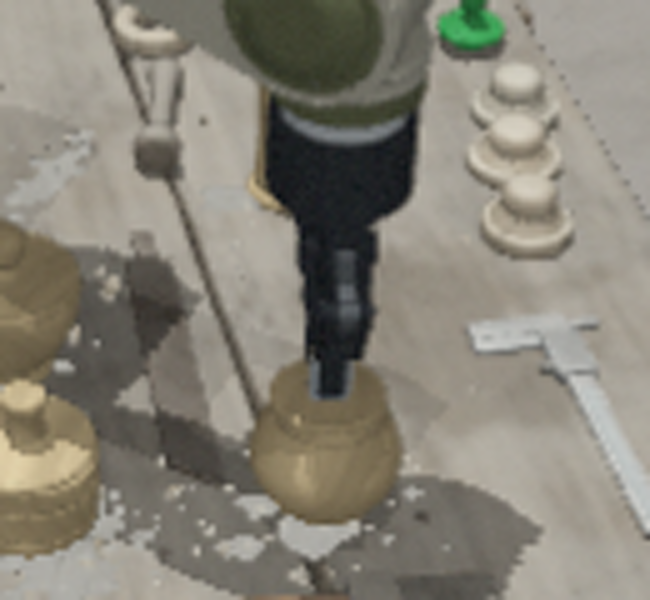

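Seated with 4.5 N. Releasing and retracting.

jog_arm(deltas=[0, 0, 0, 0, 0, 0, 0.3, 0, 0, 0, 0, 0, 0, 0.1, 0, 0, 0, 0, 0, 0, -0.1, 0, 0, 0, 0, 0, 0, -0.3, 0, 0, 0, 0, 0, 0, -0.3, 0, 0, -0.02, 0, 0, 0, -0.4, 0, 0, -0.05, 0, 0, 0, -0.5, 0, 0, -0.09, 0, 0, 0, -1, 0, 0, -0.13, 0, 0, 0, -1, 0, 0, -0.17, 0, 0, 0, -1, 0, 0, -0.2, 0, 0, 0, -1, 0, 0, -0.2, 0, 0, 0, -1])

```text
time_s: 25.73
position: [0.6298, -0.2189, 0.2399]
tool_rot: [[-1.0, -0.0, 0.007], [-0.0, 1.0, -0.005], [-0.007, -0.005, -1.0]]
ft_force: [-0.2, -0.8, 0.8]
grip_width: 0.0855
```

```bash
python3 look.py w20 l63on l77on l91on; python3 go.py .56 -.07 .3
```

```text
25.73 [ 0.6298 -0.2189  0.2399] F [-0.2 -0.8  0.8] w 0.0855
l63on     px [257. 163.] c [ 0.6191 -0.2184] diam 72.5 inl 0.46
t 25.78 pos [ 0.6292 -0.2186  0.2369] delta [ 0.0921  0.198  -0.0849] [-0.0008  0.001  -0.    ] dist mm 176 ang 0.2 grip 0.08532144687934154
```

View pics/w20.png

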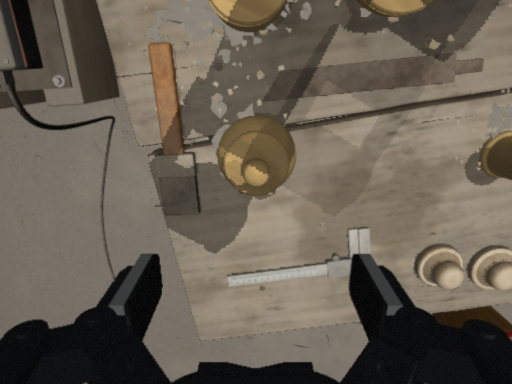

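jog_arm(deltas=[0, 0, -0.03, 0, 0, 0, -1, 0.02, 0.03, -0.06, 0, 0, 0, -1, 0.05, 0.07, -0.1, 0, 0, 0, -1, 0.08, 0.11, -0.13, 0, 0, 0, -1, 0.12, 0.15, -0.16, 0, 0, 0, -1, 0.15, 0.2, -0.18, 0, 0, 0, -1, 0.18, 0.25, -0.18, 0, 0, 0, -1, 0.21, 0.3, -0.18, 0, 0, 0, -1, 0.24, 0.35, -0.18, 0, 0, 0, -1, 0.27, 0.4, -0.18, 0, 0, 0, -1, 0.27, 0.4, -0.18, 0, 0, 0, -1, 0.27, 0.4, -0.18, 0, 0, 0, -1])

```text
time_s: 26.78
position: [0.4236, 0.0849, 0.3694]
tool_rot: [[-1.0, -0.004, -0.002], [-0.004, 1.0, 0.001], [0.002, 0.001, -1.0]]
ft_force: [0.3, -0.6, -0.2]
grip_width: 0.0859
```

Run:
```python
from meas import *
s=env.observe(); print(s["time_s"],np.round(s["position"],3))
im=eyes.get_image("side"); crop(im,140,360,120,300,3.3,"s21")
im=eyes.get_image("top"); crop(im,140,400,85,285,3,"t21")
```

```text
26.7833 [0.424 0.085 0.369]
```

View pics/s21.png

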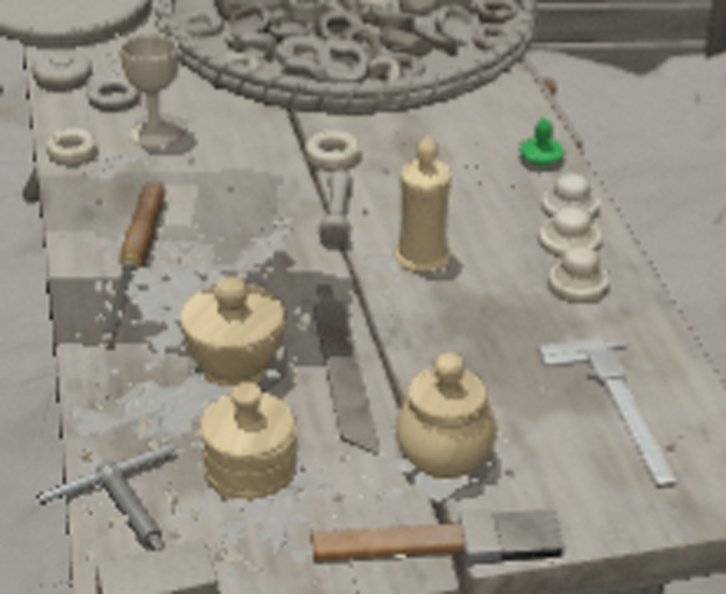

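View pics/t21.png

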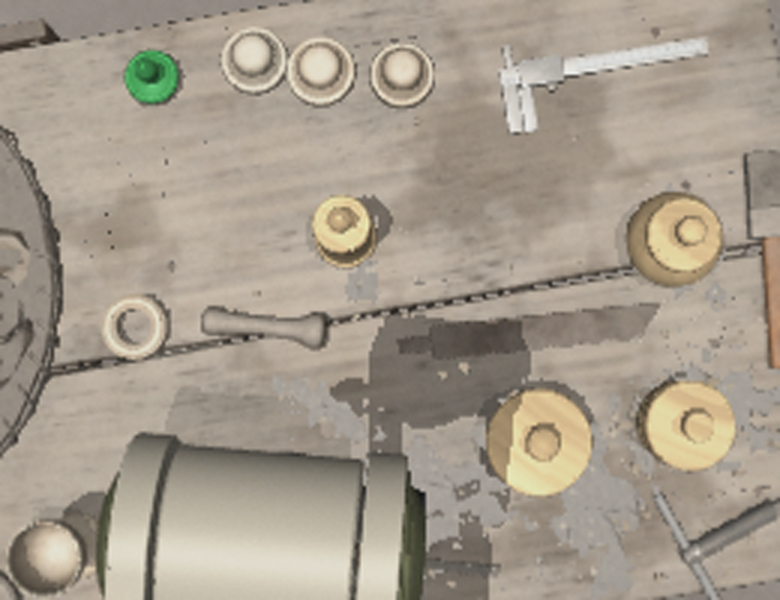

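All four lids sit flush and level on their boxes in both views. The goblet, at (46,558) in the top crop, has not moved since the start, and the boxes are where they were. Handing in.

```bash
python3 -c "
from rig import close_job; print(close_job())"
```

```text
the job is handed in; nothing more can be done
None
```

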